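Measure a brass case blank in the stepped bench caliper

TASK

Measure the round brass case blank in the bench caliper: it is too wide for the present range, so pull up the red index knob, shift the anvil outwards by one notch and let the knob drop back in. Slide the jaw open, stand the blank gently on the white rest plate between the jaws, and close the sliding jaw by its thumb post until the blank just touches both jaws, without squeezing it or cocking the jaw. Leave the caliper closed on the blank so that it can be read, and leave the other things on the bench where they are.

Things in the scene. Friction and masses are not known exactly. Their poses are not given: they have to be found in the camera images.
- gauge: bench caliper, fixed: grey base 130 (x) x 270 (y) x 14 mm, origin centre of its underside. A steel beam along y at x = +35 mm, 44 mm high, carries the anvil carriage (+y side) and the slider with the moving jaw (-y side). Both jaws are blades 12 mm thick along y reaching from the beam to x = -48 mm, 33 to 47 mm above the bench. All its parts keep this frame's directions
- rest_plate (a point): centre of the top of the white rest plate between the jaws, 30 mm above the bench; plate 36 (x) x 70 (y) mm. It lies 57 mm to the -x side of the beam's centre line; the beam is 16 mm wide
- anvil_face (a point): point on the measuring face of the anvil jaw (faces -y of the gauge), level with the rest plate's centre line in x, 42 mm above the bench
- jaw_face (a point): point on the measuring face of the moving jaw (faces +y of the gauge), opposite anvil_face; its y axis is normal to the face. Seen along the gauge's y axis, the opening between the jaws is the distance of the two points
- jaw: the moving jaw with slider body, dial and thumb post, one piece. It has sprung play about the vertical on the beam: meant to be closed with about 2 to 5 N; a force of 5 N on the blank, pushed from the thumb post, cocks it by about 0.03 rad, which is as much as it should ever be; hard stops at 0.06 rad; springs back square when let go
- index_knob (a point): centre of the red index knob on the anvil carriage: round, 20 mm diameter, 20 mm tall, axis vertical, its centre 78 mm above the bench, carriage top at 56 mm (a 9 mm radius boss under the knob to 64 mm). Pulls straight up against a spring (4 N at rest, 8 N at 10 mm), which pushes it back down when let go over a notch, which pushes it back down when let go over a notch, which pushes it back down when let go over a notch
- thumb_post (a point): centre of the dark knurled thumb post on the slider: round, 16 mm diameter, from 54 to 80 mm above the bench, its centre (this point) at 70 mm; the slider's dial beside it is 60 mm high at most, its rim 11 mm from the post on the -y side
- anvil (a joint): position of the anvil carriage along the gauge's +y (outwards, wider), m: notches at 0 (start), 0.025 and 0.050. Slides with about 1.5 N of friction once the plunger is out
- plunger (a joint): lift of the index knob and pin, m: 0 fully in a notch, the pin is clear of the beam from 0.008, stop at 0.012
- slider (a joint): position of the moving jaw's slider along the gauge's +y (closing), m: 0 fully open, 0.035 fully advanced; stays where it is left (about 1.5 N of friction). Opening between the jaws = 0.035 + anvil - slider
- blank_center (a point): centre of the brass case blank (round cup standing mouth down with a flat closed top, like a solid disc: 44 mm outside diameter, 24 mm tall, about 110 g), half-way up; it stands on the bench at the start, the only brass-coloured round among the four there
- steel_ring: bystander: smaller steel ring, 36 mm diameter, 20 mm tall, origin at its underside
- holder_green: bystander: green plastic movement holder, 48 mm diameter, 20 mm tall, with a movement in it
- holder_cream: bystander: cream plastic movement holder, same size
- wheel_dish: bystander: white square dish of brass wheels, 62 mm wide, 24 mm tall
- loupe: bystander: black eye loupe, 38 mm diameter, 34 mm tall
- screwdriver: bystander: small screwdriver with blue handle, 130 mm long
- tweezers: bystander: steel tweezers, 120 mm long, lying flat

How it is judged:
By the outcome, as a careful person would: the job done as asked, in the order asked, and still so for the second after the job is handed in, with the robot touching nothing.
It also fails if it takes over 67 s, if anything falls off the work surface, if the arm or the gripper's body presses on something with over 40 N, if the wrist force passes 120 N, or if a joint passes its speed limit or range.

ROBOT

A 7-joint arm with a two-finger parallel gripper is mounted at the origin on the work surface. World frame = base frame: x ahead of the robot, y to its left, z up, the work surface at z = 0. Lengths are in m, angles in rad, forces in N, time in s.
With the tool pointing down it reaches from about 0.4 to 0.875 m from the base axis. Payload 19.3 kg.
Tool frame: the origin (TCP) lies at the very end of the fingers, on their centre line; the grasp point (between the pads) lies 19 mm behind it; z points along the fingers, y is the direction in which the jaws open and shut (so a half turn about z gives the same grasp; the last joint's range is limited). The gripper opens to 85 mm and grips with 20 to 120 N. Pads are 22 mm wide; open, the fingers measure 114 mm over their backs; the gripper's body (76 mm by 85 mm) begins 54 mm behind the grasp point. The pads swing forward as they close: fully open they stand 13 mm farther back than shut.
Start: joints at [-1.375, 0.521, -0.036, 1.599, 0.021, 1.021, -0.113], TCP at [0.164, 0.603, 0.231] pointing down, gripper open.
Joint ranges: [-2.91, 2.91], [-0.3, 2.13], [-1.5, 1.42], [0.17, 2.43], [-1.26, 4.41], [0.16, 1.93], [-2.52, 2.52]. Speed limits (rad/s): [1.89, 1.89, 2.39, 2.39, 3.01, 3.01, 3.01].

INTERFACE

Orientations are given as [roll, pitch, yaw] about the fixed x, y, z axes, in that order (R = Rz(yaw) Ry(pitch) Rx(roll)).
In Python, from workcell import bot gives the robot as it stands. The module is installed in compiled form; this text tells all that it offers.
- The arm moves only by the shell command python3 -m inch 'ROWS' [FORCE]. ROWS is JSON, a list of rows, each an object of numbers: "dx", "dy", "dz": the shift along the tool's x, y, z in mm; "rx", "ry", "rz": the turn, a rotation vector about the tool's x, y, z in rad; "hand": the closure, from -1 (fully open) to 1 (shut), so that 0 is half open. In form: [{"dx": .., "dy": .., "dz": .., "rx": .., "ry": .., "rz": .., "hand": ..}, ...]. A call has 1 to 10 rows; each row shifts and turns the commanded pose from where the row before left it, along the tool's axes as they then stand; what a row does not reach is not made up. A row lasts 1/10 s, in which the tool goes at most 50 mm and 8.59 degrees, less where a joint would pass 70% of its speed; a pose out of reach is approached as far as the arm can. A call with a gripper value outside its range is refused whole. The fingers move at their own pace and stop on an object; FORCE is the grip in N (left out, the last holds). Time passes only in rows, so rows that do not move let the fingers close. It gives the time, the measured TCP pose, the force and the opening at its end, in the units of the state.
- bot.observe(): the state, without advancing time (a new reading comes with each control period).
- bot.grab_frame(name): name is "scene" or "top" or "wrist"; returns (picture, depth): 420x560x3 uint8, red, green, blue; 420x560 float32, m along the optical axis (not along the pixel's ray), 0 where there is no reading.
- bot.get_calibration(name): a dict with "vertical_fov" (degrees; the focal length in pixels is half the picture's height over the tangent of half this angle, whatever the lens; pixels are square), "cx", "cy" (the principal point, pixels), "origin" and "orientation" of the camera in the world. Camera axes: x right, y down, z forward; pixel columns grow to the right and rows downward; lengths in m; the calibration is good to about 2 mm. A picture is of the moment at which its call begins: read the wrist's pose just before it. get_calibration takes no time and is no camera call; for the wrist camera it gives the pose at the moment of the call.
- bot.job_done(): hands the job in, once; it reports no verdict.
Trained networks look in the newest picture that a camera, given by its name, has taken for a name from the list of things; names that differ only in an ending like _2 or _b are one class to them, and where a whole thing is asked for, a point or a joint stands for the part that bears it (a point fixed in the world has none). Each returns a list of dicts, best first, with "score" (0 to 1); they miss things now and then, are a little off and sometimes report something else, mostly with a low value. They report only what shows in the picture. A call takes as long as a camera call.
- bot.trace(camera, target): "region" (420x560 bool, what is visible of it) and "box" ([left, top, right, bottom] in pixels, round what is visible of it).
- bot.tip_of(camera, target): "centre" ([row, column] in pixels: a listed point, or the origin of a listed thing).
The state is a dict: "clock": time; "qpos": joint angles; "qd": joint speeds; "joint_efforts": joint torques, N m; "position": TCP position; "tool_rot": TCP orientation; "force": force on the tool from outside, world axes, zero at the start; "moment": the same for the moment, N m; "grip_width": finger opening in m.
Only numpy, scipy, OpenCV 4.12 (cv2) and the standard library are available. Lean on these libraries where they do the work, as an engineer would, in place of code of your own. Each camera call takes 0.05 s, during which the arm holds its last target.

## Working session

There is one attempt and no reset: what is moved stays moved. The work goes in short steps, Python scripts to look and compute and a shell command to move; the robot and the scene stay as the last step left them, time stands still between calls to the robot, and variables do not carry over. Pictures are saved under pics/ and viewed, and the job is handed in when it is done.

```bash
mkdir -p pics; ls; cat > h.py <<'E'
import numpy as np, cv2
from workcell import bot
from scipy.spatial.transform import Rotation as R
def K(n):
    c=bot.get_calibration(n); return c
def rot(o):
    o=np.array(o,float)
    if o.shape==(3,3): return o
    if o.shape==(4,): return R.from_quat(o).as_matrix()
    return R.from_euler('xyz',o).as_matrix()
def ray(c,u,v):
    f=210/np.tan(np.radians(c["vertical_fov"])/2)
    return rot(c["orientation"])@np.array([(u-c["cx"])/f,(v-c["cy"])/f,1.0])
def atz(c,u,v,z):
    d=ray(c,u,v); o=np.array(c["origin"]); return o+d*(z-o[2])/d[2]
def atd(c,u,v,dep): return np.array(c["origin"])+ray(c,u,v)*dep
def proj(c,p):
    f=210/np.tan(np.radians(c["vertical_fov"])/2)
    q=rot(c["orientation"]).T@(np.array(p)-np.array(c["origin"])); return q[0]/q[2]*f+c["cx"],q[1]/q[2]*f+c["cy"]
def save(n,fn):
    im,d=bot.grab_frame(n); cv2.imwrite("pics/"+fn,im[:,:,::-1]); return im,d
E
python3 - <<'E'
from h import *
print(bot.observe())
for n in("scene","top"):
    save(n,n+"1.png"); print(n,bot.get_calibration(n))
print(bot.observe()["clock"])
E
```

```text
pics
{'clock': 0.0, 'qpos': array([-1.37520653,  0.52202562, -0.03633656,  1.59998986,  0.02119375,
        1.02112292, -0.1127797 ]), 'qd': array([ 0.00033044,  0.00083622, -0.0015857 ,  0.00024686,  0.00072072,
        0.00068722,  0.00045092]), 'joint_efforts': array([ 5.74516325e-04, -9.27101827e+01,  1.98022529e+00, -3.69934559e+01,
        1.78999890e-02,  8.21541500e-03,  8.35019648e-06]), 'position': array([0.16410962, 0.60271753, 0.2307249 ]), 'tool_rot': array([-3.14043400e+00,  7.36953817e-05,  2.87581758e+00]), 'force': array([-0.4337623 ,  1.18592047,  0.28479318]), 'moment': array([-0.03482247, -0.01697868, -0.03369108]), 'grip_width': 0.08573760414599597}
scene {'vertical_fov': 52.34164807123424, 'cx': 277.4446045804624, 'cy': 210.3399619601486, 'origin': array([ 1.06933235, -0.05757427,  0.72799551]), 'orientation': array([-2.41497582,  0.01636359,  1.49506067])}
top {'vertical_fov': 52.22949200360287, 'cx': 280.77534766181225, 'cy': 204.22137946735947, 'origin': array([0.4150516 , 0.01183304, 0.88530933]), 'orientation': array([-3.06189351, -0.03276613, -1.55160817])}
0.1
```

View pics/scene1.png

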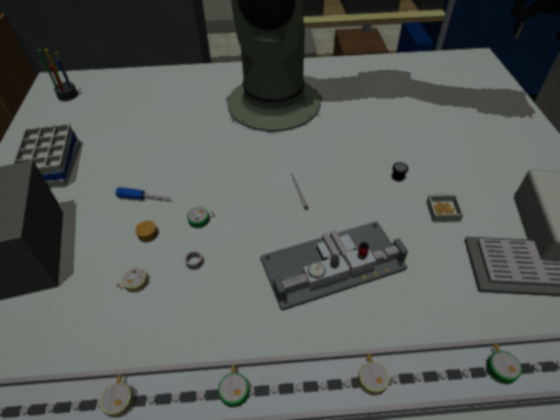

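View pics/top1.png

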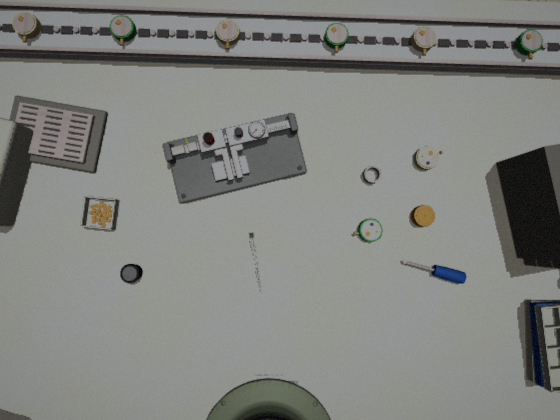

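The scene view shows the gauge near (335,262) and the brass blank near (147,230). In the top view, the red knob is at about (208,139), the thumb post (238,131), the jaws (232,160) and the blank (424,215).

```bash
python3 - <<'E'
from h import *
im,d=bot.grab_frame("top"); c=K("top")
cv2.imwrite("pics/t2.png",cv2.resize(im[100:215,155:315,::-1],None,fx=5,fy=5,interpolation=cv2.INTER_CUBIC))
P={}
for t,z in (("rest_plate",.03),("anvil_face",.042),("jaw_face",.042),("index_knob",.078),("thumb_post",.07),("blank_center",.012),("gauge",0)):
    r=bot.tip_of("top",t)
    if r:
        v,u=r[0]["centre"]; print(t,round(r[0]["score"],2),(u,v),atz(c,u,v,z).round(4), d[int(v),int(u)] and atd(c,u,v,d[int(v),int(u)]).round(4))
for t in("blank_center","gauge"):
    r=bot.trace("top",t)
    if r: 
        m=r[0]["region"].astype(np.uint8); print(t,r[0]["score"],r[0]["box"],m.sum())
        ct=max(cv2.findContours(m,0,2)[0],key=cv2.contourArea); rr=cv2.minAreaRect(ct); b=cv2.boxPoints(rr)
        print(rr,[atz(c,x,y,.014).round(4) for x,y in b])
        if t[0]=="b":
            print(np.mean([atz(c,*q[0],.024) for q in ct],0))
print(bot.observe()["clock"])
E
```

```text
rest_plate 0.72 (230.6, 165.8) [0.5592 0.0875 0.03  ] [0.5563 0.086  0.0473]
anvil_face 0.76 (228.6, 162.4) [0.5639 0.0906 0.042 ] [0.5629 0.0901 0.0474]
jaw_face 0.92 (234.0, 168.0) [0.5529 0.0796 0.042 ] [0.555  0.0806 0.0297]
index_knob 0.44 (208.1, 139.1) [0.6014 0.1274 0.078 ] [0.5989 0.1259 0.0889]
thumb_post 0.75 (236.1, 131.4) [0.6198 0.0753 0.07  ] [0.6173 0.0745 0.0799]
blank_center 0.8 (420.5, 215.1) [ 0.4691 -0.3044  0.012 ] [ 0.4685 -0.3004  0.023 ]
gauge 0.92 (235.8, 157.7) [0.5816 0.0799 0.    ] [0.5729 0.0763 0.046 ]
blank_center 0.7 [407.2, 204.1, 433.3, 229.5] 448
((422.0, 216.0), (22.0, 24.0), 90.0) [array([ 0.4894, -0.2819,  0.014 ]), array([ 0.4905, -0.332 ,  0.014 ]), array([ 0.4451, -0.3316,  0.014 ]), array([ 0.4441, -0.2817,  0.014 ])]
[ 0.46613105 -0.30093973  0.024     ]
gauge 0.65 [163.0, 110.2, 307.0, 204.2] 8448
((235.1090545654297, 157.69223022460938), (64.40332794189453, 136.0726776123047), 75.81570434570312) [array([0.6052, 0.2316, 0.014 ]), array([ 0.6828, -0.0374,  0.014 ]), array([ 0.5525, -0.0722,  0.014 ]), array([0.4779, 0.1947, 0.014 ])]
0.6
```

View pics/t2.png

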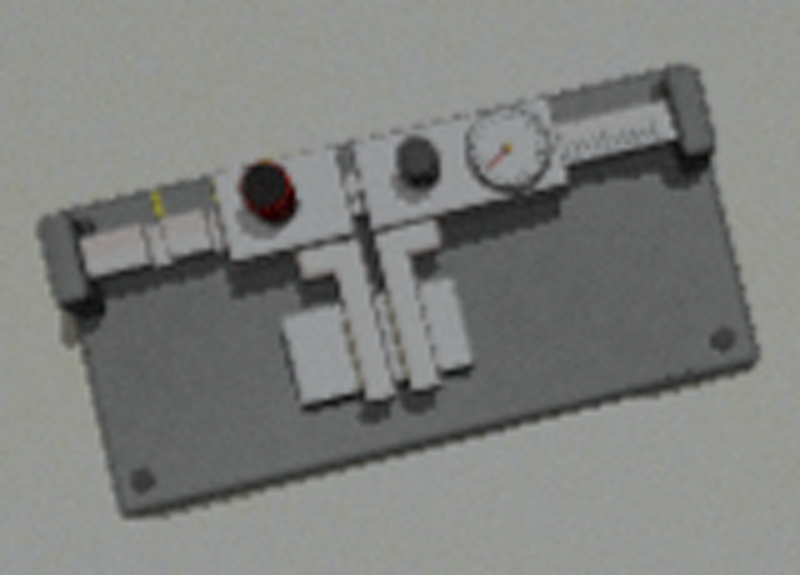

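```bash
cat >> h.py <<'E'
def plan(p1,yaw1=None,n=5,hand=None):
    s=bot.observe(); p=np.array(s["position"]); Rm=R.from_euler('xyz',s["tool_rot"])
    # target down with tool rot (pi,0,yaw1)
    Rt=R.from_euler('xyz',[np.pi,0,yaw1 if yaw1 is not None else s["tool_rot"][2]])
    rv=(Rm.inv()*Rt).as_rotvec()
    print("rotvec total",rv.round(3), "tool shift",(Rm.inv().apply(np.array(p1)-p)*1000).round(1))
    rows=[]
    for k in range(n):
        dt=Rm.inv().apply((np.array(p1)-p)/(n-k))*1000
        r=rv/n
        q=[dict(dx=round(dt[0],1),dy=round(dt[1],1),dz=round(dt[2],1),rx=round(r[0],4),ry=round(r[1],4),rz=round(r[2],3))][0]
        rows.append(q); p=p+Rm.apply([q["dx"],q["dy"],q["dz"]])/1000; Rm=Rm*R.from_rotvec([q["rx"],q["ry"],q["rz"]])
    for q in rows: print(str({k:float(v) for k,v in q.items()}).replace("'",'"'))
E
python3 - <<'E'
from h import *
c=K("top"); print(bot.get_calibration("wrist"))
for (a,b) in (((125,515),(755,360)),((125,515),(45,220)),((48,218),(668,70))):
    A=atz(c,155+a[0]/5,100+a[1]/5,.014 if b[1]!=70 else .014);B=atz(c,155+b[0]/5,100+b[1]/5,.014);print(A,B,np.degrees(np.arctan2(*(B-A)[1::-1])),np.linalg.norm(B-A))
yaw=np.radians(15.8)
# desired tool y angle = yaw: y axis=(sin w,-cos w) -> w=yaw+90deg
plan([.585,.10,.23],yaw+np.pi/2,14)
E
```

```text
{'vertical_fov': 71.32777875182191, 'cx': 278.8345519923054, 'cy': 211.90482895363095, 'origin': array([0.09584148, 0.61995454, 0.37287849]), 'orientation': array([ 2.85387163e+00, -2.84336417e-04,  1.30456823e+00])}
[0.48324185 0.18892545 0.014     ] [ 0.55285261 -0.06603372  0.014     ] -74.72889448252506 0.26429118895223513
[0.48324185 0.18892545 0.014     ] [0.60359329 0.22599845 0.014     ] 17.120903361624663 0.12593202901503484
[0.6044554  0.22481519 0.014     ] [ 0.67358526 -0.02803959  0.014     ] -74.70914706422732 0.26213445416324777
rotvec total [-0.     0.     1.029] tool shift [-538.2 -374.8    1.3]
{"dx": -38.4, "dy": -26.8, "dz": 0.1, "rx": -0.0, "ry": 0.0, "rz": 0.074}
{"dx": -40.3, "dy": -23.9, "dz": 0.1, "rx": -0.0, "ry": 0.0, "rz": 0.074}
{"dx": -42.0, "dy": -20.8, "dz": 0.1, "rx": -0.0, "ry": 0.0, "rz": 0.074}
{"dx": -43.4, "dy": -17.6, "dz": 0.1, "rx": -0.0, "ry": 0.0, "rz": 0.074}
{"dx": -44.6, "dy": -14.4, "dz": 0.1, "rx": -0.0, "ry": 0.0, "rz": 0.074}
{"dx": -45.5, "dy": -11.1, "dz": 0.1, "rx": -0.0, "ry": 0.0, "rz": 0.074}
{"dx": -46.2, "dy": -7.7, "dz": 0.1, "rx": -0.0, "ry": 0.0, "rz": 0.074}
{"dx": -46.7, "dy": -4.2, "dz": 0.1, "rx": -0.0, "ry": 0.0, "rz": 0.074}
{"dx": -46.8, "dy": -0.8, "dz": 0.1, "rx": -0.0, "ry": 0.0, "rz": 0.074}
{"dx": -46.8, "dy": 2.7, "dz": 0.1, "rx": -0.0, "ry": 0.0, "rz": 0.074}
{"dx": -46.4, "dy": 6.2, "dz": 0.1, "rx": -0.0, "ry": 0.0, "rz": 0.074}
{"dx": -45.9, "dy": 9.6, "dz": 0.1, "rx": -0.0, "ry": 0.0, "rz": 0.074}
{"dx": -45.0, "dy": 12.9, "dz": 0.0, "rx": -0.0, "ry": 0.0, "rz": 0.074}
{"dx": -43.9, "dy": 16.3, "dz": 0.1, "rx": -0.0, "ry": 0.0, "rz": 0.074}
```

```bash
python3 -m inch '[{"dx":-38.4,"dy":-26.8,"rz":0.074},{"dx":-40.3,"dy":-23.9,"rz":0.074},{"dx":-42,"dy":-20.8,"rz":0.074},{"dx":-43.4,"dy":-17.6,"rz":0.074},{"dx":-44.6,"dy":-14.4,"rz":0.074},{"dx":-45.5,"dy":-11.1,"rz":0.074},{"dx":-46.2,"dy":-7.7,"rz":0.074},{"dx":-46.7,"dy":-4.2,"rz":0.074},{"dx":-46.8,"dy":-0.8,"rz":0.074},{"dx":-46.8,"dy":2.7,"rz":0.074}]' 20
python3 -m inch '[{"dx":-46.4,"dy":6.2,"rz":0.074},{"dx":-45.9,"dy":9.6,"rz":0.074},{"dx":-45,"dy":12.9,"rz":0.074},{"dx":-43.9,"dy":16.3,"rz":0.074},{},{}]'
python3 - <<'E'
from h import *
print(bot.observe()["position"])
c=K("wrist");im,d=save("wrist","w1.png")
for t,z in (("rest_plate",.03),("anvil_face",.042),("jaw_face",.042),("index_knob",.078),("thumb_post",.07),("gauge",0)):
    r=bot.tip_of("wrist",t)
    if r:
        v,u=r[0]["centre"]; print(t,round(r[0]["score"],2),(u,v),atz(c,u,v,z).round(4))
E
```

```text
[0.16417239 0.60302444 0.23126876]schema error: expected keys dx, dy, dz, rx, ry, rz, hand
schema error: expected keys dx, dy, dz, rx, ry, rz, hand
```

View pics/w1.png

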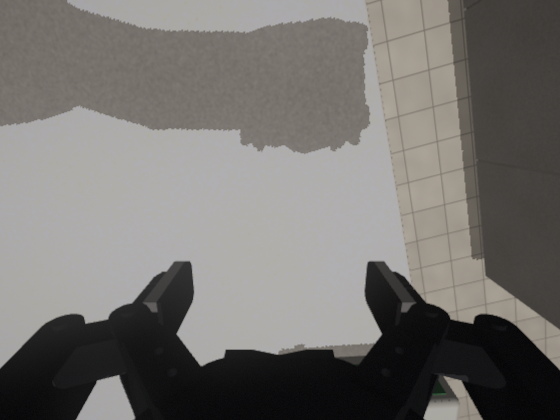

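The move was refused because every key is required. The wrist picture only shows the bare table, with the fingers at the bottom.

```bash
python3 -m inch '[{"dx":-38.4,"dy":-26.8,"dz":0,"rx":0,"ry":0,"rz":0.074,"hand":-1},{"dx":-40.3,"dy":-23.9,"dz":0,"rx":0,"ry":0,"rz":0.074,"hand":-1},{"dx":-42,"dy":-20.8,"dz":0,"rx":0,"ry":0,"rz":0.074,"hand":-1},{"dx":-43.4,"dy":-17.6,"dz":0,"rx":0,"ry":0,"rz":0.074,"hand":-1},{"dx":-44.6,"dy":-14.4,"dz":0,"rx":0,"ry":0,"rz":0.074,"hand":-1},{"dx":-45.5,"dy":-11.1,"dz":0,"rx":0,"ry":0,"rz":0.074,"hand":-1},{"dx":-46.2,"dy":-7.7,"dz":0,"rx":0,"ry":0,"rz":0.074,"hand":-1},{"dx":-46.7,"dy":-4.2,"dz":0,"rx":0,"ry":0,"rz":0.074,"hand":-1},{"dx":-46.8,"dy":-0.8,"dz":0,"rx":0,"ry":0,"rz":0.074,"hand":-1},{"dx":-46.8,"dy":2.7,"dz":0,"rx":0,"ry":0,"rz":0.074,"hand":-1}]' 20
python3 -m inch '[{"dx":-46.4,"dy":6.2,"dz":0,"rx":0,"ry":0,"rz":0.074,"hand":-1},{"dx":-45.9,"dy":9.6,"dz":0,"rx":0,"ry":0,"rz":0.074,"hand":-1},{"dx":-45,"dy":12.9,"dz":0,"rx":0,"ry":0,"rz":0.074,"hand":-1},{"dx":-43.9,"dy":16.3,"dz":0,"rx":0,"ry":0,"rz":0.074,"hand":-1},{"dx":0,"dy":0,"dz":0,"rx":0,"ry":0,"rz":0,"hand":-1},{"dx":0,"dy":0,"dz":0,"rx":0,"ry":0,"rz":0,"hand":-1}]'
python3 - <<'E'
from h import *
print(bot.observe()["position"])
c=K("wrist");im,d=save("wrist","w2.png")
for t,z in (("rest_plate",.03),("anvil_face",.042),("jaw_face",.042),("index_knob",.078),("thumb_post",.07),("gauge",0)):
    r=bot.tip_of("wrist",t)
    if r:
        v,u=r[0]["centre"]; print(t,round(r[0]["score"],2),(u,v),atz(c,u,v,z).round(4))
E
```

```text
clock: 1.95
position: [0.4657, 0.2421, 0.2316]
tool_rot: [3.141, -0.0, 2.133]
force: [0.5, 1.2, 0.4]
grip_width: 0.0851
clock: 2.55
position: [0.5853, 0.099, 0.231]
tool_rot: [-3.141, 0.0, 1.838]
force: [-0.2, 0.5, -0.2]
grip_width: 0.0855
[0.58530561 0.09903011 0.23100635]
rest_plate 0.56 (251.2, 187.7) [0.5546 0.0893 0.03  ]
anvil_face 0.89 (250.5, 196.2) [0.5566 0.082  0.042 ]
jaw_face 0.8 (252.6, 200.2) [0.5601 0.078  0.042 ]
index_knob 0.7 (300.3, 177.4) [0.6019 0.1235 0.078 ]
thumb_post 0.67 (303.8, 228.6) [0.6226 0.0691 0.07  ]
gauge 0.82 (270.8, 196.8) [ 0.5811  0.0775 -0.    ]
```

View pics/w2.png

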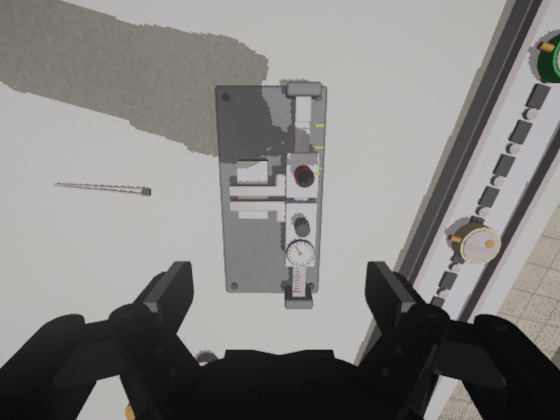

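```bash
python3 - <<'E'
from h import *
im=cv2.imread("pics/w2.png"); cv2.imwrite("pics/w2c.png",cv2.resize(im[140:280,215:335],None,fx=4.2,fy=4.2,interpolation=cv2.INTER_CUBIC))
c=K("wrist")
P=[atz(c,*q,.014)[:2] for q in ((217,87),(327,86),(319,292),(226,292))]
for i in range(4):
    D=P[(i+1)%4]-P[i]; print(P[i].round(4),np.linalg.norm(D).round(4),np.degrees(np.arctan2(D[1],D[0])).round(2))
print(np.mean(P,0))
hsv=cv2.cvtColor(im,cv2.COLOR_BGR2HSV)
m=((hsv[...,0]<8)|(hsv[...,0]>172))&(hsv[...,1]>120)&(hsv[...,2]>40)
ys,xs=np.nonzero(m[140:210,270:340]); print(len(xs),xs.min()+270,xs.max()+270,ys.min()+140,ys.max()+140)
E
```

```text
[0.4881 0.19  ] 0.1249 15.95
[0.6082 0.2243] 0.2653 -74.28
[ 0.6801 -0.031 ] 0.1294 -164.57
[ 0.5553 -0.0655] 0.2642 104.75
[0.58292284 0.07944833]
6 295 313 175 177
```

View pics/w2c.png

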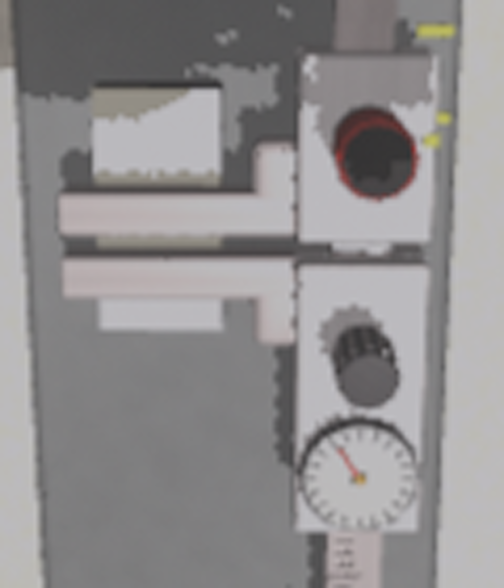

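```bash
cat >> h.py <<'E'
YAW=np.radians(15.4); G0=np.array([.5829,.0795])
def g2w(x,y): c,s=np.cos(YAW),np.sin(YAW); return G0+[c*x-s*y,s*x+c*y]
def w2g(p): c,s=np.cos(YAW),np.sin(YAW); a,b=np.array(p)[:2]-G0; return np.array([c*a+s*b,-s*a+c*b])
E
python3 - <<'E'
from h import *
c=K("wrist")
for n,u,v,z in (("knob",215+378/4.2,140+157/4.2,.088),("post",215+367/4.2,140+380/4.2,.080),("anvface",215+160/4.2,140+235/4.2,.047),("jawface",215+160/4.2,140+258/4.2,.047),("blade end",215+62/4.2,140+280/4.2,.047),("plateL",215+92/4.2,140+140/4.2,.03),("plateR",215+221/4.2,140+140/4.2,.03),("plate top",215+155/4.2,140+88/4.2,.03),("plate bot",215+160/4.2,140+330/4.2,.03)):
    p=atz(c,u,v,z); print(n,p.round(4),w2g(p).round(4))
c=K("top")
for n,u,v,z in (("knob",155+265/5,100+182/5,.088),("post",155+416/5,100+160/5,.080),("blank",424,215.5,.024)):
    p=atz(c,u,v,z); print(n,p.round(4),w2g(p).round(4))
plan([*0*G0,0],1.8396)
E
```

```text
knob [0.6047 0.128  0.088 ] [0.0339 0.041 ]
post [0.6196 0.0717 0.08  ] [ 0.0333 -0.0173]
anvface [0.5592 0.086  0.047 ] [-0.0212  0.0125]
jawface [0.5607 0.0797 0.047 ] [-0.0213  0.0061]
blade end [0.5363 0.0665 0.047 ] [-0.0484 -0.0002]
plateL [0.5338 0.1031 0.03  ] [-0.0411  0.0358]
plateR [0.5686 0.1127 0.03  ] [-0.0049  0.0358]
plate top [0.5473 0.1218 0.03  ] [-0.0231  0.0503]
plate bot [0.5657 0.054  0.03  ] [-0.0234 -0.02  ]
knob [0.6043 0.1263 0.088 ] [0.033  0.0395]
post [0.6162 0.0705 0.08  ] [ 0.0297 -0.0175]
blank [ 0.4677 -0.3072  0.024 ] [-0.2137 -0.3423]
rotvec total [ 0.    -0.     0.001] tool shift [  58.9 -590.5  231.4]
{"dx": 11.8, "dy": -118.1, "dz": 46.3, "rx": 0.0, "ry": -0.0, "rz": 0.0}
{"dx": 11.8, "dy": -118.1, "dz": 46.3, "rx": 0.0, "ry": -0.0, "rz": 0.0}
{"dx": 11.8, "dy": -118.1, "dz": 46.3, "rx": 0.0, "ry": -0.0, "rz": 0.0}
{"dx": 11.8, "dy": -118.1, "dz": 46.2, "rx": 0.0, "ry": -0.0, "rz": 0.0}
{"dx": 11.7, "dy": -118.1, "dz": 46.3, "rx": 0.0, "ry": -0.0, "rz": 0.0}
```

The wrist crop shows the knob top at about (305,177), the post top (302,230) and a jaw gap of about 6 mm, consistent with the top view. The plate is 57 mm from the beam, as it should be.

```bash
python3 - <<'E'
from h import *
plan([*g2w(.0345,.0405),.065],YAW+np.pi/2,5)
E
```

```text
rotvec total [ 0.    -0.     0.001] tool shift [ 20.4  27.  166.5]
{"dx": 4.1, "dy": 5.4, "dz": 33.3, "rx": 0.0, "ry": -0.0, "rz": 0.0}
{"dx": 4.1, "dy": 5.4, "dz": 33.3, "rx": 0.0, "ry": -0.0, "rz": 0.0}
{"dx": 4.1, "dy": 5.4, "dz": 33.3, "rx": 0.0, "ry": -0.0, "rz": 0.0}
{"dx": 4.1, "dy": 5.4, "dz": 33.3, "rx": 0.0, "ry": -0.0, "rz": 0.0}
{"dx": 4.0, "dy": 5.4, "dz": 33.3, "rx": 0.0, "ry": -0.0, "rz": 0.0}
```

```bash
python3 -m inch '[{"dx":10,"dy":13.5,"dz":20,"rx":0,"ry":0,"rz":0,"hand":-1},{"dx":10.4,"dy":13.5,"dz":40,"rx":0,"ry":0,"rz":0,"hand":-0.5},{"dx":0,"dy":0,"dz":40,"rx":0,"ry":0,"rz":0,"hand":-0.3},{"dx":0,"dy":0,"dz":36,"rx":0,"ry":0,"rz":0,"hand":-0.3},{"dx":0,"dy":0,"dz":0,"rx":0,"ry":0,"rz":0,"hand":-0.3},{"dx":0,"dy":0,"dz":0,"rx":0,"ry":0,"rz":0,"hand":-0.3}]' 30
python3 - <<'E'
from h import *
save("wrist","w3.png"); save("scene","s3.png")
im=cv2.imread("pics/s3.png"); cv2.imwrite("pics/s3c.png",cv2.resize(im[170:320,240:430],None,fx=4,fy=4,interpolation=cv2.INTER_CUBIC))
print(w2g(bot.observe()["position"]))
E
```

```text
clock: 3.5
position: [0.6058, 0.1269, 0.0961]
tool_rot: [-3.141, 0.0, 1.84]
force: [0.2, -0.5, 1.0]
grip_width: 0.0556
[0.03560091 0.0395186 ]
```

View pics/w3.png

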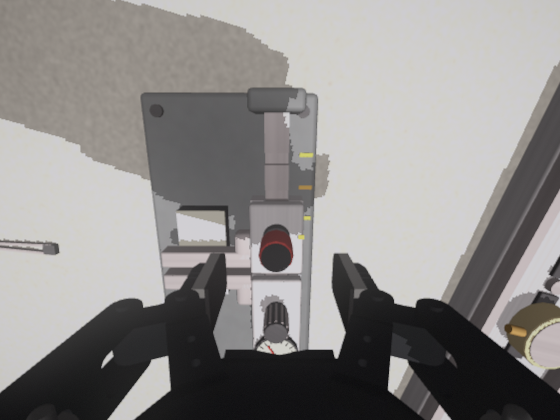

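View pics/s3c.png

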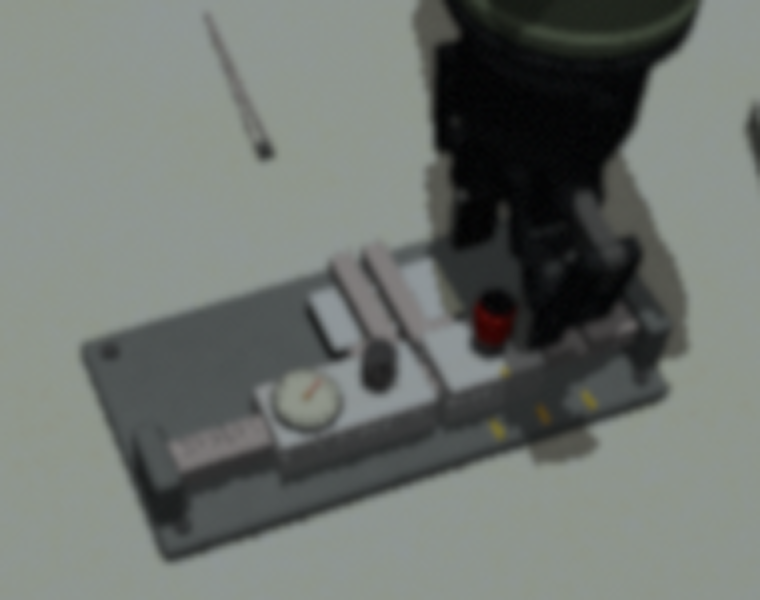

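```bash
python3 - <<'E'
from h import *
p=bot.observe()["position"]
for n,o,s in (("scene",(240,170),4),("wrist",(0,0),1)):
    c=K(n)
    for q in (p,p+[0,0,-.0305+.0],[*g2w(.0339,.0405),.088]):
        u,v=proj(c,q); print(n,round((u-o[0])*s,1),round((v-o[1])*s,1))
im=cv2.imread("pics/w3.png"); cv2.imwrite("pics/w3c.png",cv2.resize(im[190:350,150:400],None,fx=3,fy=3))
E
```

```text
scene 496.8 296.3
scene 488.1 335.4
scene 494.2 305.3
wrist 277.7 262.4
wrist 277.7 240.7
wrist 274.6 253.2
```

View pics/w3c.png

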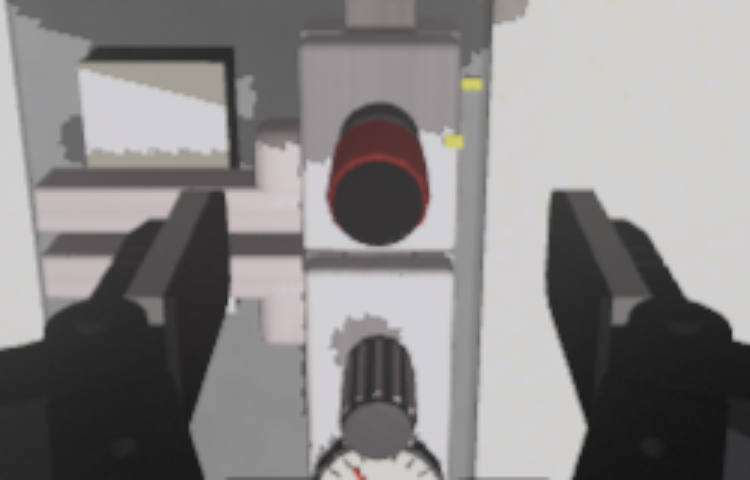

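```bash
python3 - <<'E'
from h import *
c=K("wrist")
k=atz(c,276,257.7,.088); print(k,w2g(k)); q=atz(c,150+377/3,190+428/3,.08); print(q,w2g(q))
plan([*k[:2],.0655],YAW+np.pi/2,2)
E
```

```text
[0.60628178 0.12510606 0.088     ] [0.03465324 0.03775942]
[0.6209206  0.07034108 0.08      ] [ 0.03422328 -0.01892667]
rotvec total [0.003 0.    0.   ] tool shift [-1.8 -1.  32. ]
{"dx": -0.9, "dy": -0.5, "dz": 16.0, "rx": 0.0014, "ry": 0.0, "rz": 0.0}
{"dx": -0.9, "dy": -0.5, "dz": 16.0, "rx": 0.0014, "ry": 0.0, "rz": 0.0}
```

```bash
python3 -m inch '[{"dx":-1,"dy":-0.5,"dz":16,"rx":0,"ry":0,"rz":0,"hand":-0.3},{"dx":-0.6,"dy":-0.5,"dz":16,"rx":0,"ry":0,"rz":0,"hand":-0.3},{"dx":0,"dy":0,"dz":0,"rx":0,"ry":0,"rz":0,"hand":-0.3},{"dx":0,"dy":0,"dz":0,"rx":0,"ry":0,"rz":0,"hand":1},{"dx":0,"dy":0,"dz":0,"rx":0,"ry":0,"rz":0,"hand":1},{"dx":0,"dy":0,"dz":0,"rx":0,"ry":0,"rz":0,"hand":1},{"dx":0,"dy":0,"dz":0,"rx":0,"ry":0,"rz":0,"hand":1},{"dx":0,"dy":0,"dz":0,"rx":0,"ry":0,"rz":0,"hand":1}]' 40
python3 - <<'E'
from h import *
save("scene","s4.png")
im=cv2.imread("pics/s4.png"); cv2.imwrite("pics/s4c.png",cv2.resize(im[170:320,240:430],None,fx=4,fy=4,interpolation=cv2.INTER_CUBIC))
o=bot.observe();print(w2g(o["position"]),o["position"],o["force"],o["moment"],o["grip_width"])
E
```

```text
clock: 4.4
position: [0.6049, 0.1249, 0.0639]
tool_rot: [-3.141, -0.0, 1.84]
force: [-5.4, -1.1, 6.7]
grip_width: 0.0184
[0.03325601 0.03792553] [0.60489061 0.12489516 0.06393665] [-5.7264213  -1.60411223  7.04837193] [-0.23683252  0.99809672  0.02284779] 0.018495837945558383
```

View pics/s4c.png

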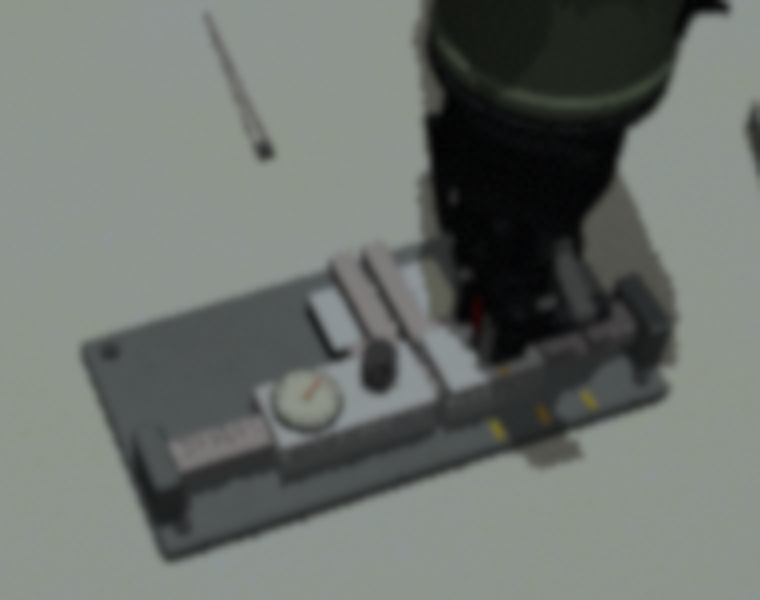

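```bash
python3 -m inch '[{"dx":0,"dy":-0.5,"dz":-3,"rx":0,"ry":0,"rz":0,"hand":1},{"dx":0,"dy":-0.5,"dz":-4,"rx":0,"ry":0,"rz":0,"hand":1},{"dx":0,"dy":0,"dz":-3.2,"rx":0,"ry":0,"rz":0,"hand":1},{"dx":0,"dy":0,"dz":0,"rx":0,"ry":0,"rz":0,"hand":1},{"dx":0,"dy":0,"dz":0,"rx":0,"ry":0,"rz":0,"hand":1}]'
python3 - <<'E'
from h import *
o=bot.observe();print(w2g(o["position"]),o["position"],o["force"],o["moment"],o["grip_width"])
E
```

```text
clock: 4.95
position: [0.6044, 0.1248, 0.0736]
tool_rot: [3.141, 0.0, 1.84]
force: [3.1, -0.0, -9.2]
grip_width: 0.0185
[0.03273505 0.03802136] [0.60436291 0.12484921 0.07355294] [ 3.1303842 -0.0268766 -9.2228406] [ 0.03036724 -0.89542587  0.03652908] 0.01849127750823892
```

```bash
python3 -m inch '[{"dx":4,"dy":0.3,"dz":0,"rx":0,"ry":0,"rz":0,"hand":1},{"dx":7,"dy":0,"dz":0,"rx":0,"ry":0,"rz":0,"hand":1},{"dx":7,"dy":0,"dz":0,"rx":0,"ry":0,"rz":0,"hand":1},{"dx":5,"dy":0,"dz":0,"rx":0,"ry":0,"rz":0,"hand":1},{"dx":2.2,"dy":0,"dz":0,"rx":0,"ry":0,"rz":0,"hand":1},{"dx":0,"dy":0,"dz":0,"rx":0,"ry":0,"rz":0,"hand":1},{"dx":0,"dy":0,"dz":0,"rx":0,"ry":0,"rz":0,"hand":1}]'
python3 - <<'E'
from h import *
save("top","t5.png");save("scene","s5.png")
im=cv2.imread("pics/s5.png"); a=cv2.resize(im[170:320,240:430],None,fx=4,fy=4,interpolation=cv2.INTER_CUBIC); cv2.imwrite("pics/s5c.png",a)
o=bot.observe();print(w2g(o["position"]),o["position"],o["force"],o["moment"],o["grip_width"])
E
```

```text
clock: 5.65
position: [0.5977, 0.1495, 0.0735]
tool_rot: [3.142, -0.0, 1.84]
force: [3.2, 2.3, -7.3]
grip_width: 0.0183
[0.03282906 0.06327597] [0.59774703 0.14922203 0.07351531] [ 2.86482714  2.45979257 -8.10351594] [ 0.49102151 -0.76967907  0.07370733] 0.018441843999007015
```

View pics/s5c.png

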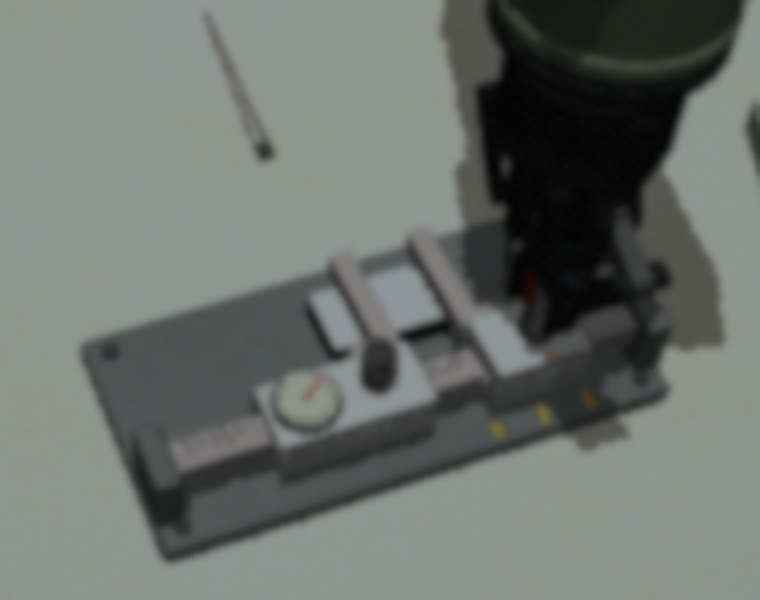

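The carriage has moved by about one notch spacing and the jaw gap is now wide. Next I let the pin down.

```bash
python3 -m inch '[{"dx":0,"dy":0,"dz":2,"rx":0,"ry":0,"rz":0,"hand":1},{"dx":0,"dy":0,"dz":2,"rx":0,"ry":0,"rz":0,"hand":1},{"dx":0,"dy":0,"dz":1,"rx":0,"ry":0,"rz":0,"hand":1},{"dx":0,"dy":0,"dz":0,"rx":0,"ry":0,"rz":0,"hand":1}]'
python3 - <<'E'
from h import *
o=bot.observe();print(w2g(o["position"]),o["position"],o["force"],o["moment"],o["grip_width"])
E
```

```text
clock: 6.15
position: [0.5978, 0.1491, 0.0684]
tool_rot: [-3.142, 0.0, 1.84]
force: [2.5, 2.7, -5.7]
grip_width: 0.0182
[0.03284325 0.06318249] [0.59778553 0.14913567 0.06836672] [ 2.46881672  2.72362095 -5.74440609] [ 0.5172972  -0.72152481  0.04953369] 0.018213999884556794
```

The force at 5 mm lift matches the spring, so the pin is entering the notch. I'll lower fully and release.

```bash
python3 -m inch '[{"dx":0,"dy":0,"dz":2,"rx":0,"ry":0,"rz":0,"hand":1},{"dx":0,"dy":0,"dz":2,"rx":0,"ry":0,"rz":0,"hand":1},{"dx":0,"dy":0,"dz":0,"rx":0,"ry":0,"rz":0,"hand":1},{"dx":0,"dy":0,"dz":0,"rx":0,"ry":0,"rz":0,"hand":-0.4},{"dx":0,"dy":0,"dz":0,"rx":0,"ry":0,"rz":0,"hand":-0.4},{"dx":0,"dy":0,"dz":0,"rx":0,"ry":0,"rz":0,"hand":-0.4}]'
python3 -m inch '[{"dx":0,"dy":0,"dz":-20,"rx":0,"ry":0,"rz":0,"hand":-0.4},{"dx":0,"dy":0,"dz":-40,"rx":0,"ry":0,"rz":0,"hand":-0.4},{"dx":0,"dy":0,"dz":-20,"rx":0,"ry":0,"rz":0,"hand":-0.4},{"dx":0,"dy":0,"dz":0,"rx":0,"ry":0,"rz":0,"hand":-0.4},{"dx":0,"dy":0,"dz":0,"rx":0,"ry":0,"rz":0,"hand":-0.4}]'
python3 - <<'E'
from h import *
c=K("wrist")
im,d=save("wrist","w6.png"); cv2.imwrite("pics/w6c.png",cv2.resize(im[180:400,120:400,::-1],None,fx=2.7,fy=2.7,interpolation=cv2.INTER_CUBIC))
o=bot.observe();print(w2g(o["position"]),o["position"],o["force"])
E
```

```text
clock: 6.75
position: [0.5976, 0.149, 0.0646]
tool_rot: [-3.141, 0.0, 1.84]
force: [-0.0, 0.0, 0.5]
grip_width: 0.0592
clock: 7.25
position: [0.5976, 0.1492, 0.1447]
tool_rot: [3.141, -0.0, 1.84]
force: [-0.4, -1.0, 0.5]
grip_width: 0.0594
[0.03240843 0.06331237] [0.59733183 0.14914542 0.1439781 ] [-0.59121393 -0.17954596 -0.52178304]
```

View pics/w6c.png

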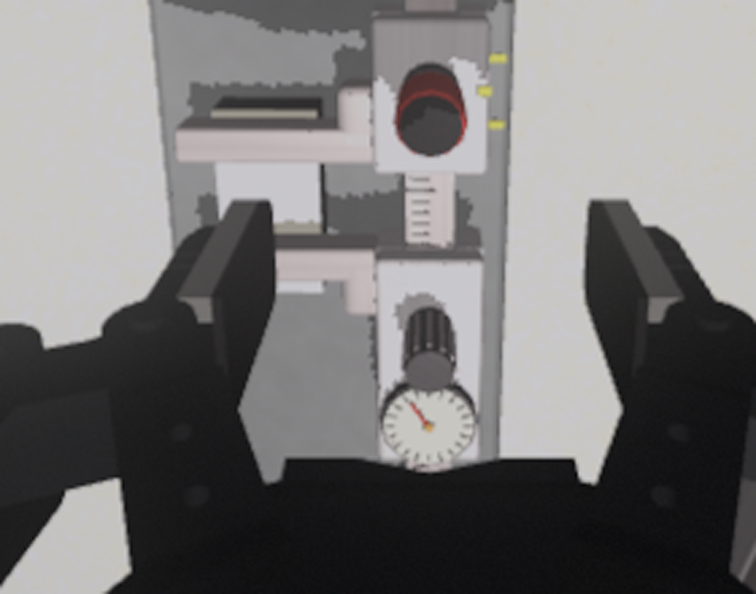

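```bash
python3 - <<'E'
from h import *
c=K("wrist"); im,d=bot.grab_frame("wrist")
for n,cu,cv_,z in (("knob",431,130,.088),("post",430,368,.08),("carriage",400,150,.056),("anv blade top",300,147,.047),("jaw blade",320,262,.047)):
    u=120+cu/2.7; v=180+cv_/2.7; dd=np.median(d[int(v)-1:int(v)+2,int(u)-1:int(u)+2]); p=atd(c,u,v,dd); print(n,p.round(4),w2g(atz(c,u,v,z)).round(4))
# faces
for n,cu,cv_,z in (("anv face",260,160,.047),("jaw face",330,250,.047)):
    p=atz(c,120+cu/2.7,180+cv_/2.7,z); print(n,w2g(p).round(4))
p=atz(c,120+430/2.7,180+368/2.7,.08)
plan([*g2w(.0335,w2g(p)[1]),.068],YAW+np.pi/2,3)
E
```

```text
knob [0.5986 0.1489 0.0883] [0.0336 0.0626]
post [0.6198 0.0712 0.0785] [ 0.0334 -0.0167]
carriage [0.5943 0.1286 0.0552] [0.0241 0.0446]
anv blade top [0.5635 0.1176 0.0461] [-0.0085  0.0422]
jaw blade [0.5791 0.0787 0.0458] [-0.0037  0.0008]
anv face [-0.0216  0.0377]
jaw face [-0.0001  0.0053]
rotvec total [-0.001  0.     0.   ] tool shift [-80.    1.3  75.7]
{"dx": -26.7, "dy": 0.4, "dz": 25.2, "rx": -0.0005, "ry": 0.0, "rz": 0.0}
{"dx": -26.7, "dy": 0.4, "dz": 25.2, "rx": -0.0005, "ry": 0.0, "rz": 0.0}
{"dx": -26.6, "dy": 0.5, "dz": 25.3, "rx": -0.0005, "ry": 0.0, "rz": 0.0}
```

```bash
python3 -m inch '[{"dx":-27,"dy":0.4,"dz":0,"rx":0,"ry":0,"rz":0,"hand":-0.4},{"dx":-35,"dy":0.4,"dz":15,"rx":0,"ry":0,"rz":0,"hand":-0.4},{"dx":-18,"dy":0.4,"dz":30,"rx":0,"ry":0,"rz":0,"hand":-0.4},{"dx":0,"dy":0,"dz":25,"rx":0,"ry":0,"rz":0,"hand":-0.4},{"dx":0,"dy":0,"dz":7,"rx":0,"ry":0,"rz":0,"hand":-0.4},{"dx":0,"dy":0,"dz":0,"rx":0,"ry":0,"rz":0,"hand":-0.4},{"dx":0,"dy":0,"dz":0,"rx":0,"ry":0,"rz":0,"hand":1},{"dx":0,"dy":0,"dz":0,"rx":0,"ry":0,"rz":0,"hand":1},{"dx":0,"dy":0,"dz":0,"rx":0,"ry":0,"rz":0,"hand":1},{"dx":0,"dy":0,"dz":0,"rx":0,"ry":0,"rz":0,"hand":1}]' 20
python3 -m inch '[{"dx":0,"dy":0,"dz":0,"rx":0,"ry":0,"rz":0,"hand":1},{"dx":0,"dy":0,"dz":0,"rx":0,"ry":0,"rz":0,"hand":1}]'
python3 - <<'E'
from h import *
o=bot.observe();print(w2g(o["position"]),o["position"],o["force"],o["grip_width"])
E
```

```text
clock: 8.35
position: [0.6197, 0.0724, 0.0684]
tool_rot: [-3.141, -0.0, 1.84]
force: [-8.0, 0.3, 12.5]
grip_width: 0.0147
clock: 8.55
position: [0.6197, 0.0724, 0.0685]
tool_rot: [-3.141, -0.0, 1.84]
force: [-6.7, -1.0, 11.5]
grip_width: 0.0145
[ 0.03359739 -0.01659769] [0.61969871 0.07242024 0.06845928] [-6.69338012 -1.00009266 11.50250867] 0.014488836443656271
```

```bash
python3 -m inch '[{"dx":-2,"dy":-0.5,"dz":-0.6,"rx":0,"ry":0,"rz":0,"hand":1},{"dx":-5,"dy":0,"dz":0,"rx":0,"ry":0,"rz":0,"hand":1},{"dx":-7,"dy":0,"dz":0,"rx":0,"ry":0,"rz":0,"hand":1},{"dx":-7,"dy":0,"dz":0,"rx":0,"ry":0,"rz":0,"hand":1},{"dx":-4,"dy":0,"dz":0,"rx":0,"ry":0,"rz":0,"hand":1},{"dx":-1.5,"dy":0,"dz":0,"rx":0,"ry":0,"rz":0,"hand":1},{"dx":0,"dy":0,"dz":0,"rx":0,"ry":0,"rz":0,"hand":1},{"dx":0,"dy":0,"dz":0,"rx":0,"ry":0,"rz":0,"hand":1}]'
python3 - <<'E'
from h import *
save("top","t7.png")
im=cv2.imread("pics/t7.png"); cv2.imwrite("pics/t7c.png",cv2.resize(im[100:215,155:315],None,fx=5,fy=5,interpolation=cv2.INTER_CUBIC))
save("scene","s7.png")
im=cv2.imread("pics/s7.png"); cv2.imwrite("pics/s7c.png",cv2.resize(im[170:320,240:430],None,fx=4,fy=4,interpolation=cv2.INTER_CUBIC))
o=bot.observe();print(w2g(o["position"]),o["position"],o["force"],o["grip_width"])
E
```

```text
clock: 9.35
position: [0.6265, 0.0461, 0.0686]
tool_rot: [-3.141, 0.0, 1.839]
force: [-4.5, -1.4, 5.0]
grip_width: 0.0147
[ 0.03318967 -0.04384083] [0.62654021 0.04604698 0.06861121] [-5.27279759 -2.24870847  5.06936343] 0.014979024563136052
```

View pics/s7c.png

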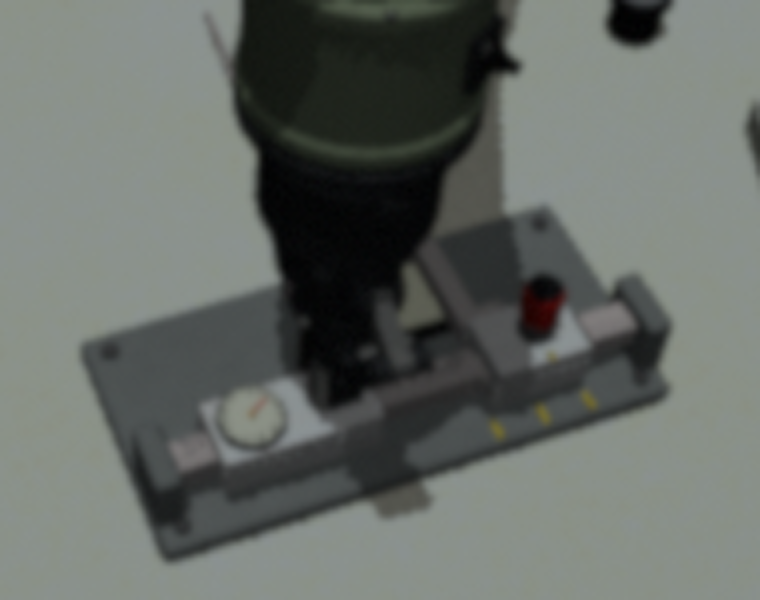

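```bash
python3 -m inch '[{"dx":0,"dy":0,"dz":0,"rx":0,"ry":0,"rz":0,"hand":-0.4},{"dx":0,"dy":0,"dz":0,"rx":0,"ry":0,"rz":0,"hand":-0.4},{"dx":0,"dy":0,"dz":0,"rx":0,"ry":0,"rz":0,"hand":-0.4},{"dx":0,"dy":0,"dz":-20,"rx":0,"ry":0,"rz":0,"hand":-0.4},{"dx":0,"dy":0,"dz":-40,"rx":0,"ry":0,"rz":0,"hand":-0.4},{"dx":0,"dy":0,"dz":-40,"rx":0,"ry":0,"rz":0,"hand":-0.4}]'
python3 - <<'E'
from h import *
o=bot.observe();print(w2g(o["position"]),o["qpos"])
plan([.468,-.303,.165],YAW+np.pi/2,10)
E
```

```text
clock: 10.05
position: [0.6264, 0.0466, 0.169]
tool_rot: [-3.14, 0.0, 1.84]
force: [0.4, 1.2, 0.7]
grip_width: 0.0599
[ 0.03317896 -0.04324288] [-0.377239    0.6182394   0.31583989  1.66148715 -0.23163292  0.89994554
  0.29774974]
rotvec total [-0.001  0.     0.   ] tool shift [-295.  -245.6    4.3]
{"dx": -29.5, "dy": -24.6, "dz": 0.4, "rx": -0.0001, "ry": 0.0, "rz": 0.0}
{"dx": -29.5, "dy": -24.6, "dz": 0.4, "rx": -0.0001, "ry": 0.0, "rz": 0.0}
{"dx": -29.5, "dy": -24.5, "dz": 0.4, "rx": -0.0001, "ry": 0.0, "rz": 0.0}
{"dx": -29.5, "dy": -24.6, "dz": 0.4, "rx": -0.0001, "ry": 0.0, "rz": 0.0}
{"dx": -29.5, "dy": -24.5, "dz": 0.4, "rx": -0.0001, "ry": 0.0, "rz": 0.0}
{"dx": -29.5, "dy": -24.6, "dz": 0.4, "rx": -0.0001, "ry": 0.0, "rz": 0.0}
{"dx": -29.5, "dy": -24.5, "dz": 0.4, "rx": -0.0001, "ry": 0.0, "rz": 0.0}
{"dx": -29.5, "dy": -24.6, "dz": 0.5, "rx": -0.0001, "ry": 0.0, "rz": 0.0}
{"dx": -29.5, "dy": -24.5, "dz": 0.4, "rx": -0.0001, "ry": 0.0, "rz": 0.0}
{"dx": -29.5, "dy": -24.6, "dz": 0.5, "rx": -0.0001, "ry": 0.0, "rz": 0.0}
```

```bash
python3 -m inch '[{"dx":-29.5,"dy":-24.6,"dz":0,"rx":0,"ry":0,"rz":0,"hand":-0.4},{"dx":-29.5,"dy":-24.6,"dz":0,"rx":0,"ry":0,"rz":0,"hand":-0.4},{"dx":-29.5,"dy":-24.6,"dz":0,"rx":0,"ry":0,"rz":0,"hand":-0.4},{"dx":-29.5,"dy":-24.6,"dz":0,"rx":0,"ry":0,"rz":0,"hand":-0.4},{"dx":-29.5,"dy":-24.6,"dz":0,"rx":0,"ry":0,"rz":0,"hand":-0.4},{"dx":-29.5,"dy":-24.5,"dz":0,"rx":0,"ry":0,"rz":0,"hand":-0.4},{"dx":-29.5,"dy":-24.5,"dz":0,"rx":0,"ry":0,"rz":0,"hand":-0.4},{"dx":-29.5,"dy":-24.5,"dz":0,"rx":0,"ry":0,"rz":0,"hand":-0.4},{"dx":-29.5,"dy":-24.5,"dz":0,"rx":0,"ry":0,"rz":0,"hand":-0.4},{"dx":-29.5,"dy":-24.5,"dz":4,"rx":0,"ry":0,"rz":0,"hand":-0.4}]'
python3 -m inch '[{"dx":0,"dy":0,"dz":0,"rx":0,"ry":0,"rz":0,"hand":-0.4},{"dx":0,"dy":0,"dz":0,"rx":0,"ry":0,"rz":0,"hand":-0.4}]'
python3 - <<'E'
from h import *
c=K("wrist"); im,d=save("wrist","w8.png")
r=bot.trace("wrist","blank_center"); t=bot.tip_of("wrist","blank_center")
if t: v,u=t[0]["centre"]; print(t[0]["score"],u,v,atz(c,u,v,.012))
if r:
    m=r[0]["region"].astype(np.uint8); ct=max(cv2.findContours(m,0,2)[0],key=cv2.contourArea); print(r[0]["score"],r[0]["box"])
    (u,v),a,_=cv2.fitEllipse(ct); print(u,v,a,atz(c,u,v,.02))
E
```

```text
clock: 11.05
position: [0.468, -0.3045, 0.1647]
tool_rot: [3.141, 0.001, 1.84]
force: [0.6, 0.4, 0.5]
grip_width: 0.0597
clock: 11.25
position: [0.4681, -0.3036, 0.1641]
tool_rot: [3.142, 0.0, 1.838]
force: [0.5, -0.1, 0.4]
grip_width: 0.0592
0.83 279.9 200.7 [ 0.47118129 -0.30776125  0.012     ]
0.9 [254.4, 178.3, 299.0, 223.8]
277.13165283203125 202.147216796875 (43.030399322509766, 45.04241180419922) [ 0.46831587 -0.30799514  0.02      ]
```

View pics/w8.png

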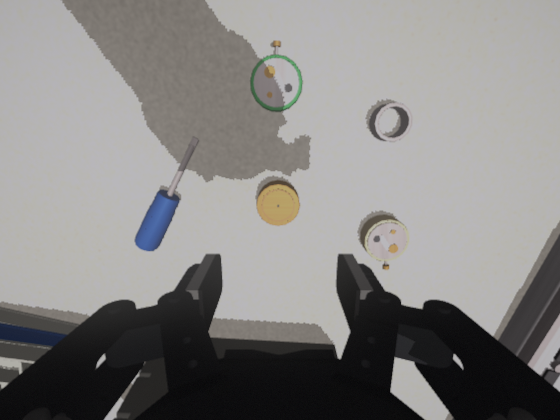

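```bash
python3 - <<'E'
from h import *
im=cv2.imread("pics/w8.png"); hsv=cv2.cvtColor(im,cv2.COLOR_BGR2HSV)
m=((hsv[...,0]>12)&(hsv[...,0]<28)&(hsv[...,1]>90)).astype(np.uint8); m[:, :240]=0;m[:,320:]=0;m[:170]=0;m[240:]=0
ct=max(cv2.findContours(m,0,2)[0],key=cv2.contourArea); e=cv2.minEnclosingCircle(ct);print(e,cv2.boundingRect(ct))
c=K("wrist")
p=atz(c,278,205.2,.024); print(p)
plan([p[0],p[1],.005],YAW+np.pi/2,4)
E
```

```text
((277.8848876953125, 203.74819946289062), 21.341224670410156) (257, 184, 42, 41)
[ 0.47076267 -0.30810574  0.024     ]
rotvec total [ 0.    -0.     0.002] tool shift [-6.400e+00 -1.000e-01  1.591e+02]
{"dx": -1.6, "dy": -0.0, "dz": 39.8, "rx": 0.0001, "ry": -0.0001, "rz": 0.0}
{"dx": -1.6, "dy": -0.0, "dz": 39.8, "rx": 0.0001, "ry": -0.0001, "rz": 0.0}
{"dx": -1.6, "dy": -0.0, "dz": 39.8, "rx": 0.0001, "ry": -0.0001, "rz": 0.0}
{"dx": -1.6, "dy": -0.1, "dz": 39.7, "rx": 0.0001, "ry": -0.0001, "rz": 0.0}
```

```bash
python3 -m inch '[{"dx":-3,"dy":0,"dz":30,"rx":0,"ry":0,"rz":0,"hand":-0.4},{"dx":-3,"dy":0,"dz":40,"rx":0,"ry":0,"rz":0,"hand":-0.4},{"dx":0,"dy":0,"dz":29,"rx":0,"ry":0,"rz":0,"hand":-0.4},{"dx":0,"dy":0,"dz":0,"rx":0,"ry":0,"rz":0,"hand":-0.4},{"dx":0,"dy":0,"dz":0,"rx":0,"ry":0,"rz":0,"hand":-0.4}]'
python3 - <<'E'
from h import *
c=K("wrist"); im,d=save("wrist","w9.png"); o=bot.observe()
hsv=cv2.cvtColor(im,cv2.COLOR_RGB2HSV)
m=((hsv[...,0]>12)&(hsv[...,0]<28)&(hsv[...,1]>90)).astype(np.uint8); m[:,:215]=0;m[:,345:]=0;m[:150]=0;m[300:]=0
ct=max(cv2.findContours(m,0,2)[0],key=cv2.contourArea); e=cv2.fitEllipse(ct);print(e,cv2.boundingRect(ct))
print(o["position"],atz(c,*e[0],.024),proj(c,o["position"]))
cv2.imwrite("pics/w9c.png",cv2.resize(im[150:340,170:390,::-1],None,fx=3,fy=3))
E
```

```text
clock: 11.9
position: [0.4704, -0.3083, 0.0657]
tool_rot: [-3.141, -0.0, 1.841]
force: [0.6, -0.3, -0.2]
grip_width: 0.0593
((275.9215393066406, 231.27024841308594), (61.31058120727539, 65.7541732788086), 1.322497010231018) (245, 198, 63, 67)
[ 0.47082872 -0.30866487  0.06644336] [ 0.46858582 -0.30652901  0.024     ] (np.float64(278.2206477896939), np.float64(263.7553074169693))
```

View pics/w9c.png

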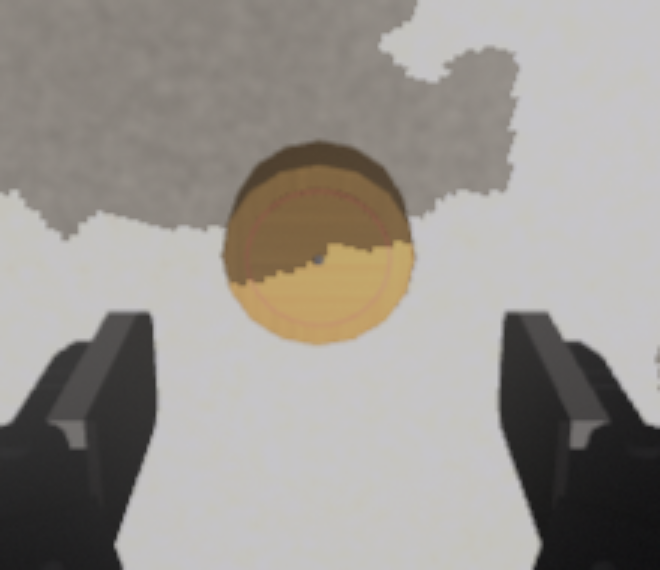

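```bash
python3 - <<'E'
from h import *
c=K("wrist"); p=atz(c,276.3,235.8,.024); print(p)
plan([p[0],p[1],.005],YAW+np.pi/2,2)
E
```

```text
[ 0.47021882 -0.31026657  0.024     ]
rotvec total [0.001 0.001 0.001] tool shift [-1.3 -1.1 61.4]
{"dx": -0.7, "dy": -0.5, "dz": 30.7, "rx": 0.0005, "ry": 0.0004, "rz": 0.0}
{"dx": -0.6, "dy": -0.6, "dz": 30.7, "rx": 0.0005, "ry": 0.0004, "rz": 0.0}
```

```bash
python3 -m inch '[{"dx":-1.3,"dy":-0.9,"dz":25,"rx":0,"ry":0,"rz":0,"hand":-0.4},{"dx":0,"dy":0,"dz":24,"rx":0,"ry":0,"rz":0,"hand":-0.4},{"dx":0,"dy":0,"dz":11.5,"rx":0,"ry":0,"rz":0,"hand":-0.4},{"dx":0,"dy":0,"dz":0,"rx":0,"ry":0,"rz":0,"hand":-0.4},{"dx":0,"dy":0,"dz":0,"rx":0,"ry":0,"rz":0,"hand":0.3},{"dx":0,"dy":0,"dz":0,"rx":0,"ry":0,"rz":0,"hand":0.3},{"dx":0,"dy":0,"dz":0,"rx":0,"ry":0,"rz":0,"hand":0.3},{"dx":0,"dy":0,"dz":0,"rx":0,"ry":0,"rz":0,"hand":0.3},{"dx":0,"dy":0,"dz":0,"rx":0,"ry":0,"rz":0,"hand":0.3}]' 25
python3 - <<'E'
from h import *
o=bot.observe(); print(o["position"],o["force"],o["moment"],o["grip_width"])
save("wrist","w10.png")
E
```

```text
clock: 12.85
position: [0.4702, -0.3106, 0.0061]
tool_rot: [3.14, 0.001, 1.84]
force: [-1.8, 0.9, 9.4]
grip_width: 0.0429
[ 0.47018177 -0.31058359  0.0061021 ] [-1.83443437  0.89797294  9.3838021 ] [0.26208619 0.39577361 0.06077572] 0.042855370630718585
```

View pics/w10.png

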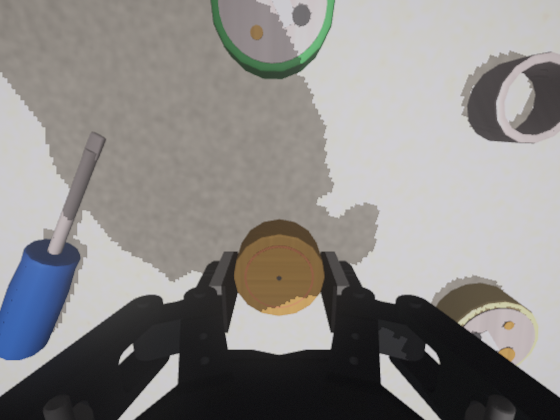

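```bash
python3 -m inch '[{"dx":0,"dy":0,"dz":-3,"rx":0,"ry":0,"rz":0,"hand":0.3},{"dx":0,"dy":0,"dz":-12,"rx":0,"ry":0,"rz":0,"hand":0.3},{"dx":0,"dy":0,"dz":-30,"rx":0,"ry":0,"rz":0,"hand":0.3},{"dx":0,"dy":0,"dz":-40,"rx":0,"ry":0,"rz":0,"hand":0.3},{"dx":0,"dy":0,"dz":-30,"rx":0,"ry":0,"rz":0,"hand":0.3},{"dx":0,"dy":0,"dz":0,"rx":0,"ry":0,"rz":0,"hand":0.3}]'
python3 - <<'E'
from h import *
save("wrist","w11.png");c=K("wrist");o=bot.observe(); print(o["position"],o["force"],o["grip_width"])
print(g2w(-.0235,.008))
plan([*g2w(-.0235,.008),.121],YAW+np.pi/2,10)
E
```

```text
clock: 13.5
position: [0.4711, -0.3114, 0.1244]
tool_rot: [3.137, 0.004, 1.839]
force: [0.6, 0.7, -2.5]
grip_width: 0.0431
[ 0.47048958 -0.31068378  0.12220473] [-0.80344079 -0.29365079 -1.91360307] 0.04277815502160894
[0.55811931 0.08097219]
rotvec total [0.003 0.003 0.   ] tool shift [354.3 188.6   0.9]
{"dx": 35.4, "dy": 18.9, "dz": 0.1, "rx": 0.0003, "ry": 0.0003, "rz": 0.0}
{"dx": 35.4, "dy": 18.9, "dz": 0.1, "rx": 0.0003, "ry": 0.0003, "rz": 0.0}
{"dx": 35.4, "dy": 18.8, "dz": 0.1, "rx": 0.0003, "ry": 0.0003, "rz": 0.0}
{"dx": 35.4, "dy": 18.9, "dz": 0.1, "rx": 0.0003, "ry": 0.0003, "rz": 0.0}
{"dx": 35.4, "dy": 18.8, "dz": 0.1, "rx": 0.0003, "ry": 0.0003, "rz": 0.0}
{"dx": 35.5, "dy": 18.9, "dz": 0.1, "rx": 0.0003, "ry": 0.0003, "rz": 0.0}
{"dx": 35.4, "dy": 18.8, "dz": 0.1, "rx": 0.0003, "ry": 0.0003, "rz": 0.0}
{"dx": 35.5, "dy": 18.9, "dz": 0.1, "rx": 0.0003, "ry": 0.0003, "rz": 0.0}
{"dx": 35.4, "dy": 18.8, "dz": 0.1, "rx": 0.0003, "ry": 0.0003, "rz": 0.0}
{"dx": 35.5, "dy": 18.9, "dz": 0.2, "rx": 0.0003, "ry": 0.0003, "rz": 0.0}
```

View pics/w11.png

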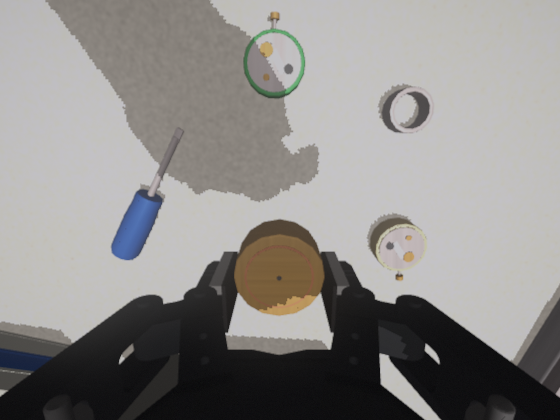

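The blank is held upright at pixel (279,278), unchanged by the lift.

```bash
python3 -m inch '[{"dx":18,"dy":10,"dz":0,"rx":0,"ry":0,"rz":0,"hand":0.3},{"dx":35,"dy":20,"dz":0,"rx":0,"ry":0,"rz":0,"hand":0.3},{"dx":38,"dy":20,"dz":0,"rx":0,"ry":0,"rz":0,"hand":0.3},{"dx":38,"dy":20,"dz":0,"rx":0,"ry":0,"rz":0,"hand":0.3},{"dx":38,"dy":20,"dz":0,"rx":0,"ry":0,"rz":0,"hand":0.3},{"dx":38,"dy":20,"dz":0,"rx":0,"ry":0,"rz":0,"hand":0.3},{"dx":38,"dy":20,"dz":0,"rx":0,"ry":0,"rz":0,"hand":0.3},{"dx":38,"dy":20,"dz":0,"rx":0,"ry":0,"rz":0,"hand":0.3},{"dx":30,"dy":18,"dz":0,"rx":0,"ry":0,"rz":0,"hand":0.3},{"dx":20,"dy":12,"dz":0,"rx":0,"ry":0,"rz":0,"hand":0.3}]'
python3 -m inch '[{"dx":15,"dy":6,"dz":0,"rx":0,"ry":0,"rz":0,"hand":0.3},{"dx":8,"dy":2.6,"dz":0,"rx":0,"ry":0,"rz":0,"hand":0.3},{"dx":0,"dy":0,"dz":0,"rx":0,"ry":0,"rz":0,"hand":0.3},{"dx":0,"dy":0,"dz":0,"rx":0,"ry":0,"rz":0,"hand":0.3}]'
python3 - <<'E'
from h import *
im,d=save("wrist","w12.png");o=bot.observe(); print(o["position"],w2g(o["position"]),o["force"],o["grip_width"])
save("scene","s12.png");im=cv2.imread("pics/s12.png"); cv2.imwrite("pics/s12c.png",cv2.resize(im[150:320,240:430],None,fx=3.5,fy=3.5,interpolation=cv2.INTER_CUBIC))
E
```

```text
clock: 14.55
position: [0.5548, 0.0598, 0.1189]
tool_rot: [-3.141, -0.001, 1.842]
force: [-0.3, -0.7, -1.1]
grip_width: 0.0431
clock: 14.95
position: [0.557, 0.0798, 0.1196]
tool_rot: [-3.141, 0.001, 1.839]
force: [0.2, -0.6, -1.3]
grip_width: 0.0432
[0.5570525  0.07971077 0.11961841] [-0.02486348  0.00706716] [ 0.49185199 -0.36826843 -2.11873008] 0.04265793958170032
```

View pics/w12.png

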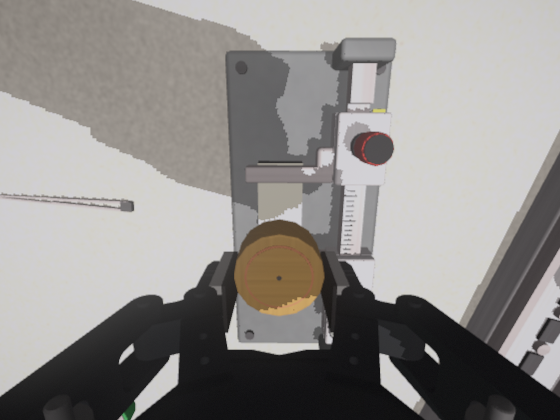

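View pics/s12c.png

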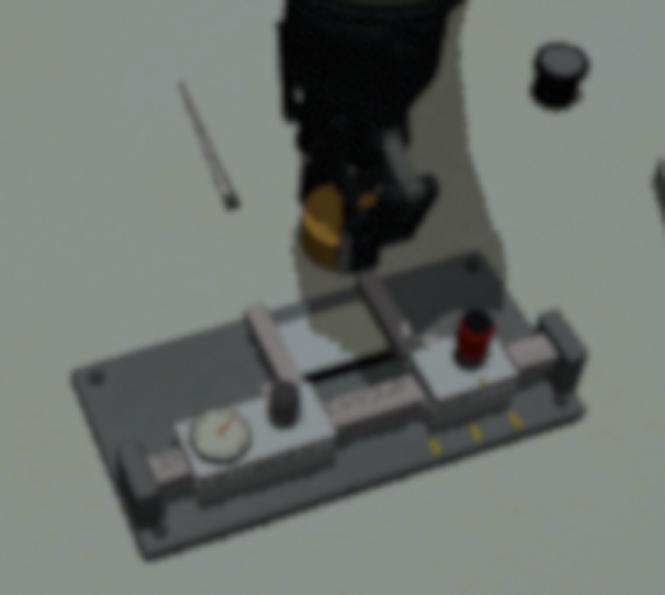

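```bash
python3 - <<'E'
from h import *
o=bot.observe();c=K("wrist"); p=atz(c,279,278,o["position"][2]+.018); print("blank",w2g(p),"tcp",w2g(o["position"]))
print("anvil face wrist",w2g(atz(c,290,182,.047)))
c=K("scene")
for n,u,v in (("jaw face",300,382),("jaw end",268,309),("anv face",410,352),("anv face2",362,283)):
    print(n,w2g(atz(c,240+u/3.5,150+v/3.5,.047)).round(4))
for t in ("jaw_face","anvil_face","rest_plate"):
    r=bot.tip_of("scene",t)
    if r: v,u=r[0]["centre"]; print(t,r[0]["score"],w2g(atz(c,u,v,.042 if t!="rest_plate" else .03)))
E
```

```text
blank [-0.02407788  0.00785951] tcp [-0.02475348  0.00708035]
anvil face wrist [-0.01577165  0.03665713]
jaw face [ 0.0105 -0.0226]
jaw end [-0.0426 -0.0191]
anv face [0.0132 0.0433]
anv face2 [-0.0411  0.0397]
jaw_face 0.73 [-0.02113589 -0.02531291]
anvil_face 0.7 [-0.02593513  0.03941461]
rest_plate 0.65 [-0.02606738  0.02377299]
```

```bash
python3 -m inch '[{"dx":0,"dy":0.6,"dz":20,"rx":0,"ry":0,"rz":0,"hand":0.3},{"dx":0,"dy":0,"dz":25,"rx":0,"ry":0,"rz":0,"hand":0.3},{"dx":0,"dy":0,"dz":20,"rx":0,"ry":0,"rz":0,"hand":0.3},{"dx":0,"dy":0,"dz":10,"rx":0,"ry":0,"rz":0,"hand":0.3},{"dx":0,"dy":0,"dz":3.5,"rx":0,"ry":0,"rz":0,"hand":0.3},{"dx":0,"dy":0,"dz":0,"rx":0,"ry":0,"rz":0,"hand":0.3},{"dx":0,"dy":0,"dz":0,"rx":0,"ry":0,"rz":0,"hand":0.3}]'
python3 -m inch '[{"dx":0,"dy":0,"dz":1,"rx":0,"ry":0,"rz":0,"hand":0.3},{"dx":0,"dy":0,"dz":0,"rx":0,"ry":0,"rz":0,"hand":0.3}]'
python3 -m inch '[{"dx":0,"dy":0,"dz":1,"rx":0,"ry":0,"rz":0,"hand":0.3},{"dx":0,"dy":0,"dz":0,"rx":0,"ry":0,"rz":0,"hand":0.3}]'
```

```text
clock: 15.9
position: [0.5583, 0.0813, 0.0419]
tool_rot: [3.14, 0.0, 1.84]
force: [0.1, -0.0, -0.8]
grip_width: 0.0433
clock: 16.1
position: [0.558, 0.0814, 0.0405]
tool_rot: [3.141, -0.0, 1.84]
force: [0.0, -1.0, -2.6]
grip_width: 0.043
clock: 16.3
position: [0.5578, 0.0814, 0.0391]
tool_rot: [3.142, -0.0, 1.84]
force: [0.1, 0.2, -2.2]
grip_width: 0.043
```

```bash
Z='{"dx":0,"dy":0,"dz":0,"rx":0,"ry":0,"rz":0,"hand":0.3}'; for i in 1 2 3; do python3 -m inch '[{"dx":0,"dy":0,"dz":0.7,"rx":0,"ry":0,"rz":0,"hand":0.3},{"dx":0,"dy":0,"dz":0,"rx":0,"ry":0,"rz":0,"hand":0.3}]' | grep -E "pos|force"; done
```

```text
position: [0.5578, 0.0813, 0.0384]
force: [0.5, -0.3, -0.5]
position: [0.5578, 0.0813, 0.0376]
force: [0.2, -0.2, -1.3]
position: [0.5578, 0.0813, 0.0369]
force: [-0.3, 0.6, -1.8]
```

```bash
for i in 1 2; do python3 -m inch '[{"dx":0,"dy":0,"dz":0.5,"rx":0,"ry":0,"rz":0,"hand":0.3},{"dx":0,"dy":0,"dz":0,"rx":0,"ry":0,"rz":0,"hand":0.3}]' | grep -E "pos|force"; done
python3 - <<'E'
from h import *
save("scene","s13.png");im=cv2.imread("pics/s13.png"); cv2.imwrite("pics/s13c.png",cv2.resize(im[150:320,240:430],None,fx=3.5,fy=3.5,interpolation=cv2.INTER_CUBIC))
E
```

```text
position: [0.5578, 0.0813, 0.0364]
force: [-1.0, 0.4, -1.3]
position: [0.5579, 0.0813, 0.0362]
force: [-2.0, -0.2, 2.7]
```

View pics/s13c.png

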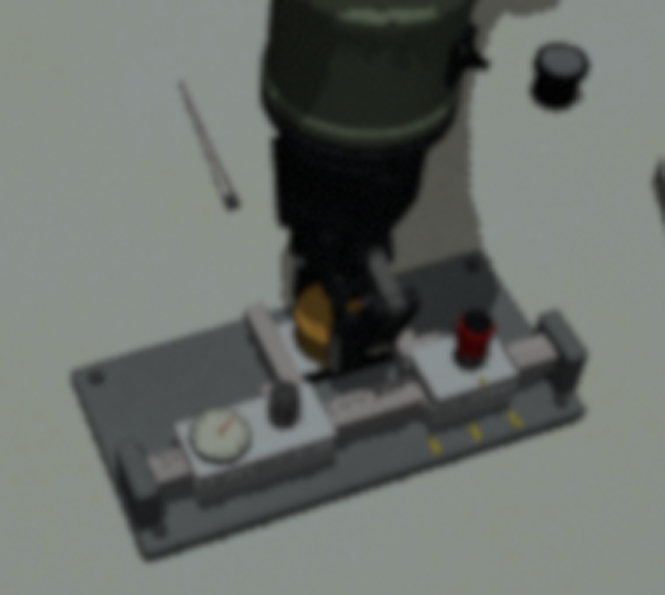

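```bash
python3 -m inch '[{"dx":0,"dy":0,"dz":0,"rx":0,"ry":0,"rz":0,"hand":-0.1},{"dx":0,"dy":0,"dz":0,"rx":0,"ry":0,"rz":0,"hand":-0.2},{"dx":0,"dy":0,"dz":0,"rx":0,"ry":0,"rz":0,"hand":-0.28},{"dx":0,"dy":0,"dz":0,"rx":0,"ry":0,"rz":0,"hand":-0.28}]'
python3 -m inch '[{"dx":0,"dy":0,"dz":-5,"rx":0,"ry":0,"rz":0,"hand":-0.28},{"dx":0,"dy":0,"dz":-15,"rx":0,"ry":0,"rz":0,"hand":-0.28},{"dx":0,"dy":0,"dz":-40,"rx":0,"ry":0,"rz":0,"hand":-0.28},{"dx":0,"dy":0,"dz":-40,"rx":0,"ry":0,"rz":0,"hand":-0.4},{"dx":-25,"dy":0,"dz":-30,"rx":0,"ry":0,"rz":0,"hand":-0.4},{"dx":-25,"dy":30,"dz":0,"rx":0,"ry":0,"rz":0,"hand":-0.4},{"dx":0,"dy":20,"dz":0,"rx":0,"ry":0,"rz":0,"hand":-0.4},{"dx":0,"dy":0,"dz":0,"rx":0,"ry":0,"rz":0,"hand":-0.4}]'
python3 - <<'E'
from h import *
im,d=save("wrist","w14.png");o=bot.observe(); print(o["position"],w2g(o["position"]))
cv2.imwrite("pics/w14c.png",cv2.resize(im[80:320,120:400,::-1],None,fx=2.5,fy=2.5,interpolation=cv2.INTER_CUBIC))
E
```

```text
clock: 17.75
position: [0.5578, 0.0813, 0.036]
tool_rot: [-3.142, 0.0, 1.84]
force: [-0.2, -0.3, -0.6]
grip_width: 0.0546
clock: 18.55
position: [0.6213, 0.0465, 0.1673]
tool_rot: [3.139, 0.0, 1.839]
force: [-1.0, 1.0, -1.0]
grip_width: 0.0598
[0.61982324 0.04638187 0.16687192] [ 0.02680281 -0.04173423]
```

View pics/w14c.png

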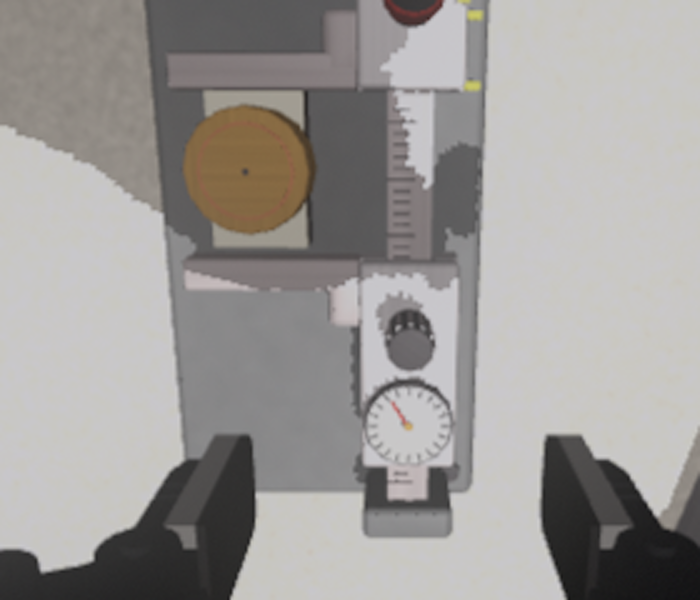

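The wrist crop shows the blank flat on the plate at (245,170), clear of both jaws, and the post top at (410,350). I'll close by pushing the post from the -y side with shut fingers, held above the dial.

```bash
python3 - <<'E'
from h import *
c=K("wrist"); 
f=lambda u,v:(120+u/2.5,80+v/2.5)
print("post",w2g(atz(c,*f(410,350),.08)),"blank",w2g(atz(c,*f(246,172),.054)),"jawface",w2g(atz(c,*f(280,258),.047)),"anv",w2g(atz(c,*f(280,88),.047)),"dial rim top",w2g(atz(c,*f(407,380),.06)),w2g(atz(c,*f(407,465),.06)))
plan([*g2w(.0335,-.070),.067],YAW+np.pi/2,4)
E
```

```text
post [ 0.03178127 -0.04638232] blank [-0.02389386  0.00897606] jawface [-0.01479159 -0.02207637] anv [-0.0121184   0.03639269] dial rim top [ 0.03114799 -0.06429882] [ 0.0312655  -0.09818671]
rotvec total [0.001 0.    0.   ] tool shift [-28.2   6.6  99.9]
{"dx": -7.1, "dy": 1.7, "dz": 25.0, "rx": 0.0002, "ry": 0.0001, "rz": 0.0}
{"dx": -7.1, "dy": 1.6, "dz": 25.0, "rx": 0.0002, "ry": 0.0001, "rz": 0.0}
{"dx": -7.0, "dy": 1.7, "dz": 24.9, "rx": 0.0002, "ry": 0.0001, "rz": 0.0}
{"dx": -7.1, "dy": 1.7, "dz": 25.0, "rx": 0.0002, "ry": 0.0001, "rz": 0.0}
```

```bash
python3 -m inch '[{"dx":-14,"dy":3,"dz":0,"rx":0,"ry":0,"rz":0,"hand":1},{"dx":-15,"dy":3.6,"dz":5,"rx":0,"ry":0,"rz":0,"hand":1},{"dx":0,"dy":0,"dz":15,"rx":0,"ry":0,"rz":0,"hand":1},{"dx":0,"dy":0,"dz":25,"rx":0,"ry":0,"rz":0,"hand":1},{"dx":0,"dy":0,"dz":25,"rx":0,"ry":0,"rz":0,"hand":1},{"dx":0,"dy":0,"dz":15,"rx":0,"ry":0,"rz":0,"hand":1},{"dx":0,"dy":0,"dz":0,"rx":0,"ry":0,"rz":0,"hand":1},{"dx":0,"dy":0,"dz":0,"rx":0,"ry":0,"rz":0,"hand":1}]'
python3 -m inch '[{"dx":0,"dy":0,"dz":11,"rx":0,"ry":0,"rz":0,"hand":1},{"dx":0,"dy":0,"dz":4,"rx":0,"ry":0,"rz":0,"hand":1},{"dx":0,"dy":0,"dz":0,"rx":0,"ry":0,"rz":0,"hand":1}]'
python3 - <<'E'
from h import *
im,d=save("wrist","w15.png");o=bot.observe(); print(o["position"],w2g(o["position"]),o["force"],o["grip_width"])
E
```

```text
clock: 19.4
position: [0.6335, 0.0199, 0.0813]
tool_rot: [3.142, 0.0, 1.839]
force: [0.2, 0.2, 1.0]
grip_width: 0.0003
clock: 19.7
position: [0.6331, 0.0203, 0.0656]
tool_rot: [-3.141, -0.0, 1.84]
force: [-0.1, -0.1, -0.5]
grip_width: -0.0001
[0.63330857 0.02021314 0.06593941] [ 0.03285468 -0.0705445 ] [ 1.18919214  1.23851503 -0.11978667] 0.0003016217294439097
```

View pics/w15.png

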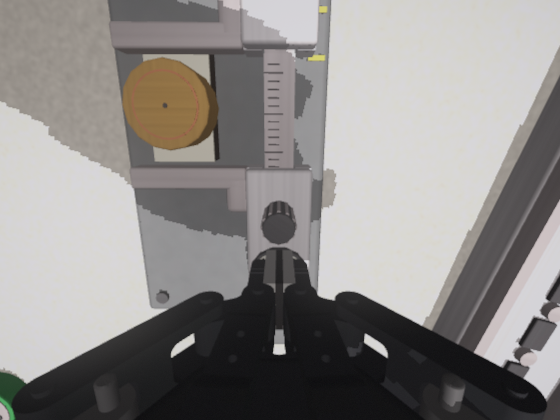

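```bash
cat > st.py <<'E'
from h import *
o=bot.observe(); f=np.array(o["force"]); print("g",(w2g(o["position"])*1e3).round(2),"z",round(o["position"][2]*1e3,1),"Fgx",round(f[0]*np.cos(YAW)+f[1]*np.sin(YAW),1),"Fgy",round(-f[0]*np.sin(YAW)+f[1]*np.cos(YAW),1),"t",o["clock"])
E
python3 -m inch '[{"dx":2,"dy":0,"dz":0,"rx":0,"ry":0,"rz":0,"hand":1},{"dx":2,"dy":0,"dz":0,"rx":0,"ry":0,"rz":0,"hand":1},{"dx":1,"dy":0,"dz":0,"rx":0,"ry":0,"rz":0,"hand":1},{"dx":1,"dy":0,"dz":0,"rx":0,"ry":0,"rz":0,"hand":1},{"dx":1,"dy":0,"dz":0,"rx":0,"ry":0,"rz":0,"hand":1}]' >/dev/null; python3 st.py
for i in 1 2 3; do python3 -m inch '[{"dx":1,"dy":0,"dz":0,"rx":0,"ry":0,"rz":0,"hand":1},{"dx":1,"dy":0,"dz":0,"rx":0,"ry":0,"rz":0,"hand":1}]' >/dev/null; python3 st.py; done
```

```text
g [ 32.97 -63.52] z 66.1 Fgx -0.6 Fgy -2.8 t 20.25
g [ 32.96 -61.76] z 66.1 Fgx -0.6 Fgy -2.0 t 20.45
g [ 32.96 -59.6 ] z 66.1 Fgx 0.6 Fgy -1.5 t 20.65
g [ 32.95 -57.53] z 66.0 Fgx 0.8 Fgy -1.8 t 20.85
```

```bash
python3 - <<'E'
from h import *
im,d=save("wrist","w16.png"); cv2.imwrite("pics/w16c.png",cv2.resize(im[0:250,90:340,::-1],None,fx=2.4,fy=2.4,interpolation=cv2.INTER_CUBIC))
E
```

```text
(no output)
```

View pics/w16c.png

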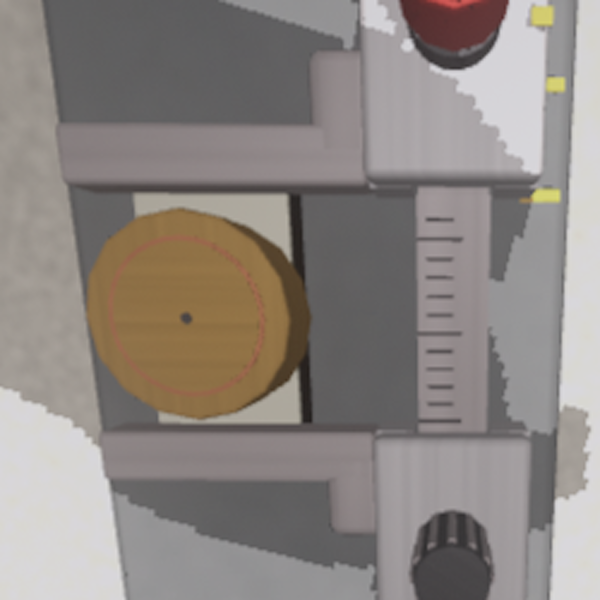

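```bash
python3 -m inch '[{"dx":1,"dy":0,"dz":0,"rx":0,"ry":0,"rz":0,"hand":1},{"dx":1,"dy":0,"dz":0,"rx":0,"ry":0,"rz":0,"hand":1},{"dx":1,"dy":0,"dz":0,"rx":0,"ry":0,"rz":0,"hand":1}]' >/dev/null; python3 st.py
for i in 1 2 3 4; do python3 -m inch '[{"dx":0.5,"dy":0,"dz":0,"rx":0,"ry":0,"rz":0,"hand":1},{"dx":0.4,"dy":0,"dz":0,"rx":0,"ry":0,"rz":0,"hand":1}]' >/dev/null; python3 st.py; done
python3 - <<'E'
from h import *
im,d=save("wrist","w17.png"); cv2.imwrite("pics/w17c.png",cv2.resize(im[0:250,90:340,::-1],None,fx=2.4,fy=2.4,interpolation=cv2.INTER_CUBIC))
E
```

```text
g [ 32.94 -54.46] z 66.0 Fgx 0.7 Fgy -0.7 t 21.2
g [ 32.92 -53.67] z 66.0 Fgx 0.7 Fgy -1.6 t 21.4
g [ 32.96 -52.88] z 66.0 Fgx 1.0 Fgy -2.5 t 21.6
g [ 32.93 -51.92] z 66.0 Fgx 1.8 Fgy -3.2 t 21.8
g [ 32.93 -50.97] z 66.0 Fgx 0.7 Fgy -2.6 t 22.0
```

View pics/w17c.png

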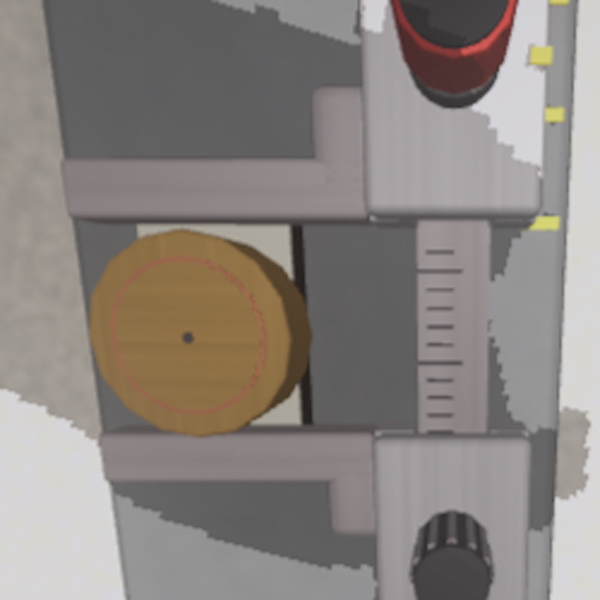

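The blank is now against or close to the moving jaw at row 433, with a few mm left to the anvil at row 218.

```bash

for i in 1 2 3 4; do python3 -m inch '[{"dx":0.3,"dy":0,"dz":0,"rx":0,"ry":0,"rz":0,"hand":1},{"dx":0,"dy":0,"dz":0,"rx":0,"ry":0,"rz":0,"hand":1}]' >/dev/null; python3 st.py; done
python3 - <<'E'
from h import *
im,d=save("wrist","w18.png"); cv2.imwrite("pics/w18c.png",cv2.resize(im[50:230,110:290,::-1],None,fx=3.3,fy=3.3,interpolation=cv2.INTER_CUBIC))
E
```

```text
g [ 32.95 -50.61] z 66.0 Fgx 0.4 Fgy -2.3 t 22.25
g [ 32.95 -50.36] z 66.0 Fgx 0.4 Fgy -2.6 t 22.45
g [ 32.94 -50.07] z 66.0 Fgx 0.6 Fgy -2.9 t 22.65
g [ 32.92 -49.75] z 66.0 Fgx 1.0 Fgy -1.7 t 22.85
```

View pics/w18c.png

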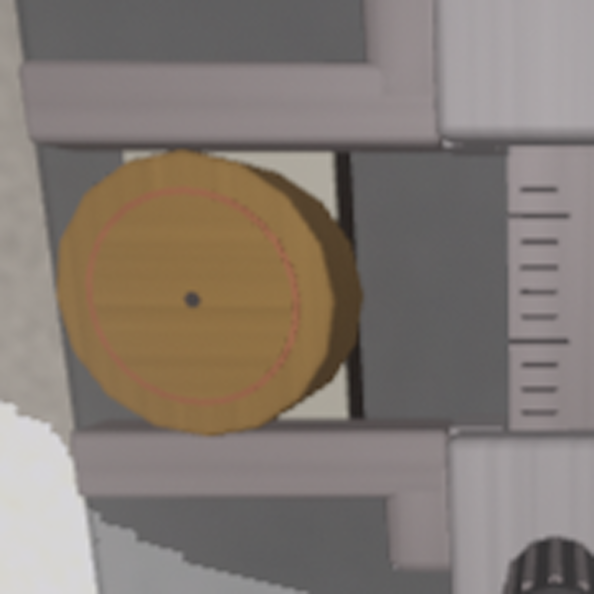

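```bash

for i in 1 2 3 4 5 6; do python3 -m inch '[{"dx":0.3,"dy":0,"dz":0,"rx":0,"ry":0,"rz":0,"hand":1},{"dx":0,"dy":0,"dz":0,"rx":0,"ry":0,"rz":0,"hand":1}]' >/dev/null; python3 st.py; done
```

```text
g [ 32.89 -49.45] z 66.0 Fgx 2.2 Fgy -2.6 t 23.1
g [ 32.91 -49.14] z 66.0 Fgx 0.4 Fgy -3.1 t 23.3
g [ 32.96 -48.82] z 66.0 Fgx 1.1 Fgy -1.5 t 23.5
g [ 32.91 -48.55] z 66.0 Fgx 1.5 Fgy -2.8 t 23.7
g [ 32.94 -48.32] z 66.0 Fgx 1.7 Fgy -2.1 t 23.9
g [ 32.94 -48.1 ] z 66.0 Fgx 2.4 Fgy -4.6 t 24.1
```

```bash

for i in 1 2 3; do python3 -m inch '[{"dx":0,"dy":0,"dz":0,"rx":0,"ry":0,"rz":0,"hand":1}]' >/dev/null; python3 st.py; done
python3 - <<'E'
from h import *
im,d=save("wrist","w19.png"); cv2.imwrite("pics/w19c.png",cv2.resize(im[50:230,110:290,::-1],None,fx=3.3,fy=3.3,interpolation=cv2.INTER_CUBIC))
E
```

```text
g [ 32.92 -48.1 ] z 66.0 Fgx 2.3 Fgy -4.0 t 24.2
g [ 32.94 -48.06] z 66.0 Fgx 0.9 Fgy -3.4 t 24.3
g [ 32.93 -48.03] z 66.0 Fgx 1.5 Fgy -3.8 t 24.4
```

View pics/w19c.png

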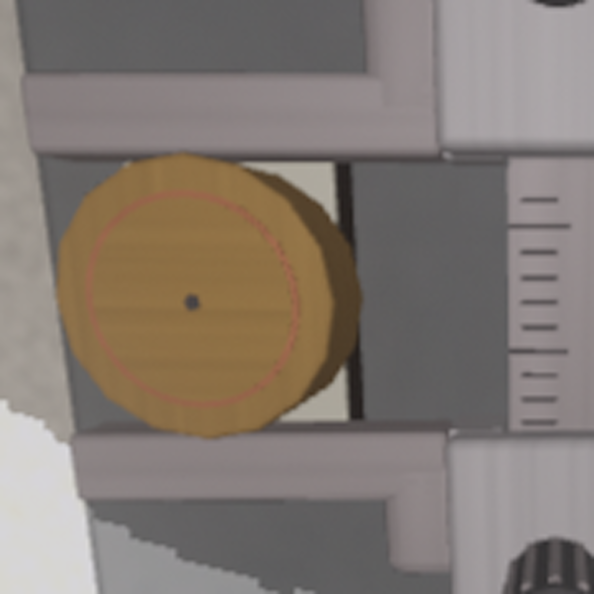

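```bash

for i in 1 2 3; do python3 -m inch '[{"dx":0.25,"dy":0,"dz":0,"rx":0,"ry":0,"rz":0,"hand":1},{"dx":0,"dy":0,"dz":0,"rx":0,"ry":0,"rz":0,"hand":1}]' >/dev/null; python3 st.py;  python3 -m inch '[{"dx":0,"dy":0,"dz":0,"rx":0,"ry":0,"rz":0,"hand":1}]' >/dev/null; python3 st.py; done
```

```text
g [ 32.93 -47.75] z 66.0 Fgx 1.8 Fgy -4.2 t 24.65
g [ 32.93 -47.76] z 66.0 Fgx 2.0 Fgy -4.8 t 24.75
g [ 32.94 -47.51] z 66.0 Fgx 2.0 Fgy -4.9 t 24.95
g [ 32.91 -47.53] z 66.0 Fgx 2.2 Fgy -5.5 t 25.05
g [ 32.96 -47.32] z 66.0 Fgx 3.0 Fgy -4.8 t 25.25
g [ 32.96 -47.35] z 66.0 Fgx 1.9 Fgy -4.7 t 25.35
```

```bash

python3 - <<'E'
from h import *
im,d=save("wrist","w20.png"); cv2.imwrite("pics/w20c.png",cv2.resize(im[50:230,110:290,::-1],None,fx=3.3,fy=3.3,interpolation=cv2.INTER_CUBIC))
E
python3 st.py
```

```text
g [ 32.97 -47.33] z 66.0 Fgx 2.6 Fgy -4.7 t 25.4
```

View pics/w20c.png

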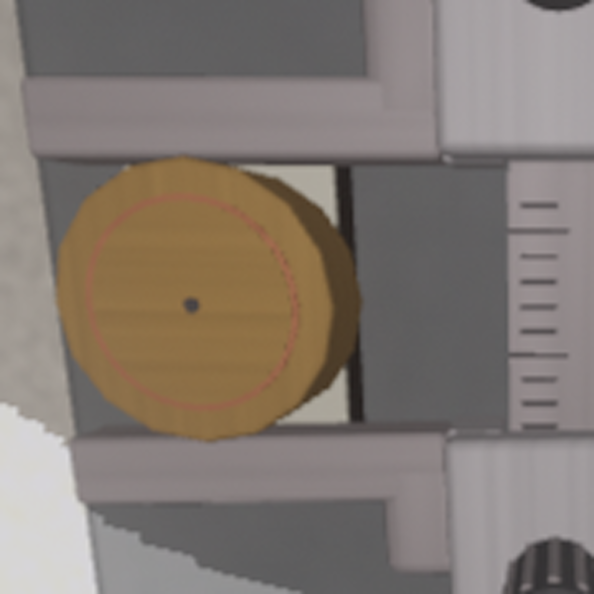

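```bash
python3 - <<'E'
from h import *
def g(n): return cv2.cvtColor(cv2.imread(f"pics/{n}.png"),cv2.COLOR_BGR2GRAY).astype(np.float32)
I={n:g(n) for n in("w17","w18","w19","w20")}
W={"blank":(120,100,105,80),"anvil":(95,58,140,45),"jawL":(120,172,90,38),"jawR":(230,172,80,55)}
def sh(a,b,w):
    x,y,ww,h=w
    t=a[y:y+h,x:x+ww]; wm=np.array([[1,0,0],[0,1,0]],np.float32)
    try:
        _,wm=cv2.findTransformECC(t,b[y:y+h,x:x+ww],wm,cv2.MOTION_TRANSLATION,(3,200,1e-6)); return wm[:,2].round(2)
    except Exception as e: return str(e)[:40]
for a,b in (("w17","w18"),("w18","w19"),("w19","w20"),("w18","w20")):
    print(a,b,{k:sh(I[a],I[b],w) for k,w in W.items()})
E
```

```text
w17 w18 {'blank': array([ 0.02, -0.01], dtype=float32), 'anvil': array([0.42, 2.41], dtype=float32), 'jawL': array([-0.06, -0.01], dtype=float32), 'jawR': array([0.02, 0.09], dtype=float32)}
w18 w19 {'blank': array([-0.02,  0.74], dtype=float32), 'anvil': array([0.4 , 3.39], dtype=float32), 'jawL': array([0.14, 0.63], dtype=float32), 'jawR': array([-0.15,  0.3 ], dtype=float32)}
w19 w20 {'blank': array([-0.01,  0.82], dtype=float32), 'anvil': array([0.02, 1.01], dtype=float32), 'jawL': array([0.09, 0.75], dtype=float32), 'jawR': array([-0.17,  0.18], dtype=float32)}
w18 w20 {'blank': array([-0.02,  1.59], dtype=float32), 'anvil': array([0.46, 4.4 ], dtype=float32), 'jawL': array([0.01, 1.49], dtype=float32), 'jawR': array([-0.33,  0.37], dtype=float32)}
```

The image shifts show the blank stopped against the anvil, since it now moves with the anvil in the picture. The jaw is cocked by only about 0.01 rad (roughly 2 N). One more small step, then release.

```bash
python3 -m inch '[{"dx":0.3,"dy":0,"dz":0,"rx":0,"ry":0,"rz":0,"hand":1},{"dx":0,"dy":0,"dz":0,"rx":0,"ry":0,"rz":0,"hand":1}]' >/dev/null; python3 st.py;  python3 -m inch '[{"dx":0,"dy":0,"dz":0,"rx":0,"ry":0,"rz":0,"hand":1}]' >/dev/null; python3 st.py
python3 -m inch '[{"dx":-1,"dy":0,"dz":0,"rx":0,"ry":0,"rz":0,"hand":1},{"dx":-2,"dy":0,"dz":0,"rx":0,"ry":0,"rz":0,"hand":1},{"dx":-3,"dy":0,"dz":0,"rx":0,"ry":0,"rz":0,"hand":1},{"dx":0,"dy":0,"dz":0,"rx":0,"ry":0,"rz":0,"hand":1}]' >/dev/null; python3 st.py
python3 - <<'E'
from h import *
im,d=save("wrist","w21.png"); cv2.imwrite("pics/w21c.png",cv2.resize(im[50:230,110:290,::-1],None,fx=3.3,fy=3.3,interpolation=cv2.INTER_CUBIC))
E
```

```text
g [ 32.97 -47.17] z 66.1 Fgx 1.9 Fgy -4.9 t 25.6
g [ 32.97 -47.16] z 66.1 Fgx 1.7 Fgy -5.8 t 25.7
g [ 32.66 -53.16] z 65.8 Fgx -0.2 Fgy -0.3 t 26.1
```

View pics/w21c.png

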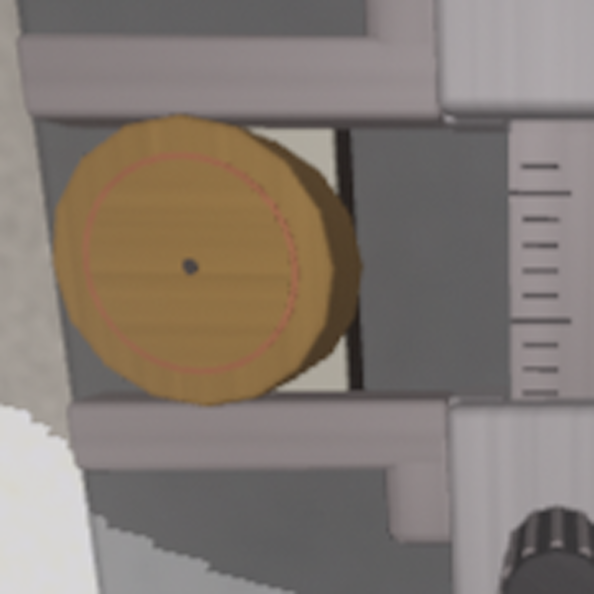

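```bash
python3 -m inch '[{"dx":0,"dy":0,"dz":-20,"rx":0,"ry":0,"rz":0,"hand":1},{"dx":0,"dy":0,"dz":-40,"rx":0,"ry":0,"rz":0,"hand":1},{"dx":0,"dy":-20,"dz":-40,"rx":0,"ry":0,"rz":0,"hand":1},{"dx":0,"dy":-30,"dz":-20,"rx":0,"ry":0,"rz":0,"hand":1},{"dx":0,"dy":-9,"dz":0,"rx":0,"ry":0,"rz":0,"hand":1},{"dx":0,"dy":0,"dz":0,"rx":0,"ry":0,"rz":0,"hand":1},{"dx":0,"dy":0,"dz":0,"rx":0,"ry":0,"rz":0,"hand":1}]' ; python3 st.py
python3 - <<'E'
from h import *
im,d=save("wrist","w22.png"); cv2.imwrite("pics/w22c.png",cv2.resize(im[60:260,180:400,::-1],None,fx=3.5,fy=3.5,interpolation=cv2.INTER_CUBIC))
save("top","t22.png"); save("scene","s22.png")
im=cv2.imread("pics/s22.png"); cv2.imwrite("pics/s22c.png",cv2.resize(im[150:320,240:430],None,fx=3.5,fy=3.5,interpolation=cv2.INTER_CUBIC))
E
```

```text
clock: 26.85
position: [0.5721, 0.0221, 0.1854]
tool_rot: [-3.141, -0.0, 1.84]
force: [0.8, -0.5, 0.4]
grip_width: 0.0
g [-25.64 -52.47] z 185.4 Fgx 0.6 Fgy -0.7 t 26.85
```

View pics/w22c.png

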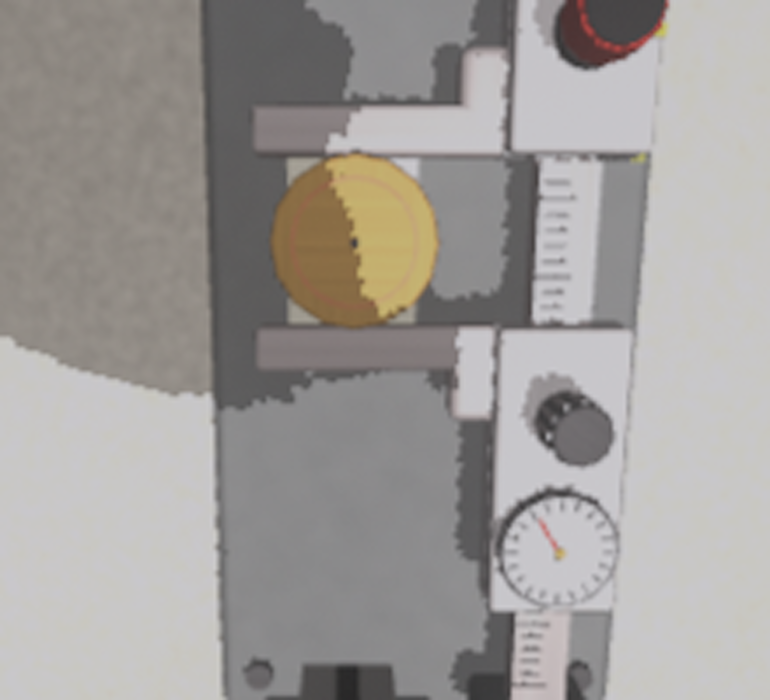

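View pics/s22c.png

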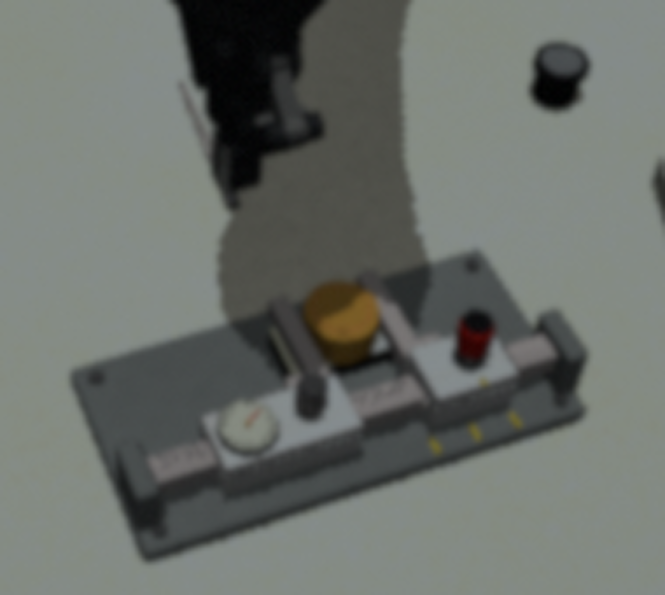

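View pics/t22.png

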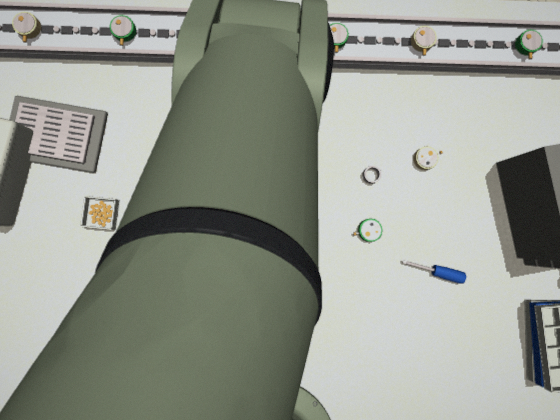

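```bash
python3 - <<'E'
from h import *
c=K("wrist"); print(c["origin"],w2g(c["origin"]))
im,d=bot.grab_frame("wrist"); gr=cv2.cvtColor(im,cv2.COLOR_RGB2GRAY)
f=lambda u,v:(180+u/3.5,60+v/3.5)
for z in(.047,):
    for n,u,v in(("anv out",300,105),("anv in",440,154),("jaw in",440,327),("jaw in L",290,327),("jaw out",300,370)): print(n,(w2g(atz(c,*f(u,v),z))*1e3).round(1))
for n,u,v in(("b top",355,154),("b bot",355,326),("b L",273,240),("b R",438,240)): print(n,(w2g(atz(c,*f(u,v),.054))*1e3).round(1))
# column depth profiles
for u in (290,440):
    uu=int(round(180+u/3.5)); 
    for vv in range(84,170): 
        p=atd(c,uu,vv,d[vv,uu]); 
        print(vv,gr[vv,uu],(w2g(p)[1]*1e3).round(1),(p[2]*1e3).round(1),end=' | ')
    print()
E
```

```text
[0.55424875 0.08927629 0.32664273] [-0.02502638  0.01703379]
anv out [-36.8  47.2]
anv in [-1.  35.5]
jaw in [ 0.1 -8.2]
jaw in L [-40.2  -8.2]
jaw out [-37.6 -19.7]
b top [-22.9  35.1]
b bot [-22.8  -7.3]
b L [-43.8  14.4]
b R [-1.6 14.4]
84 94 56.3 13.9 | 85 94 55.3 14.0 | 86 93 54.5 13.6 | 87 94 53.6 13.5 | 88 94 52.6 13.6 | 89 101 48.2 45.6 | 90 122 47.3 46.5 | 91 131 46.5 46.3 | 92 131 45.7 45.9 | 93 131 44.7 47.2 | 94 129 43.9 46.5 | 95 128 43.1 46.8 | 96 127 42.3 45.9 | 97 127 41.4 46.6 | 98 129 40.6 46.3 | 99 130 39.7 46.8 | 100 129 39.0 45.5 | 101 128 38.1 46.7 | 102 116 37.4 44.6 | 103 85 36.7 42.2 | 104 117 36.7 29.2 | 105 150 35.8 29.4 | 106 158 34.9 29.2 | 107 158 34.0 29.1 | 108 158 33.0 30.2 | 109 158 32.2 28.7 | 110 149 31.3 29.0 | 111 134 29.3 52.0 | 112 116 28.5 52.7 | 113 107 27.7 52.3 | 114 109 26.8 53.0 | 115 113 25.9 53.0 | 116 113 25.1 52.7 | 117 113 24.3 51.5 | 118 113 23.4 53.2 | 119 113 22.5 53.2 | 120 113 21.7 52.8 | 121 112 20.9 52.1 | 122 113 20.0 53.6 | 123 112 19.1 52.9 | 124 112 18.3 53.2 | 125 112 17.4 53.3 | 126 112 16.6 52.0 | 127 111 15.7 52.6 | 12
[... 1828 characters left out ...]
13.0 | 135 140 7.6 13.5 | 136 140 6.5 13.0 | 137 140 5.6 13.4 | 138 140 4.5 13.0 | 139 140 3.5 13.2 | 140 140 2.5 11.8 | 141 139 1.5 13.6 | 142 139 0.5 13.0 | 143 138 -0.6 11.7 | 144 115 -1.6 12.8 | 145 91 -2.5 14.2 | 146 91 -3.5 13.9 | 147 91 -4.7 12.4 | 148 92 -5.7 12.1 | 149 92 -6.8 11.8 | 150 92 -7.8 11.4 | 151 88 17.0 326.6 | 152 81 -7.0 45.3 | 153 107 -8.0 45.3 | 154 127 -8.9 45.5 | 155 129 -9.8 45.3 | 156 129 -10.6 46.7 | 157 129 -11.7 45.4 | 158 127 -12.4 47.3 | 159 125 -13.4 47.2 | 160 124 -14.5 45.4 | 161 125 -15.4 45.8 | 162 126 -16.3 46.4 | 163 124 -17.4 45.0 | 164 115 -18.2 46.0 | 165 93 -23.4 12.8 | 166 86 -24.5 12.6 | 167 91 -25.6 12.9 | 168 91 -26.7 12.3 | 169 90 -27.6 13.9 |
```

The opening measures 43.7 mm, equal at both blade columns, so the jaw is square. The blank spans it, and the bystanders in view are unmoved. I'll hand in.

```bash
python3 -c "
from workcell import bot
print(bot.observe()['clock']); print(bot.job_done())"
```

```text
27.05
the job is handed in; nothing more can be done
None
```

The blank is standing on the rest plate with the caliper closed on it. I handed the job in at 27.05 s of the 67 s allowed.

1. **Anvil:** I lifted the red knob about 10 mm, moved the carriage out 25 mm and let the pin drop. The spring force while lowering matched the pin entering the notch, and the knob top measured 88 mm, which is fully seated.
2. **Blank:** I slid the jaw open by about 27 mm and set the blank down until the wrist first felt the plate, at about 3 N.
3. **Closing:** I pushed the thumb post in steps of 0.3 mm or less until the blank stopped against the anvil. The final push was about 5 N at the wrist, which I put at roughly 3 to 4 N on the blank after slider friction. The jaw's lean measured about 0.01 rad one 0.3 mm step before the final push. I then backed the fingers off and lifted clear.

**Last checks:** After release the opening measured 43.7 mm against the 44 mm blank, the same at both ends of the blade, so the jaw is square. The camera calibration is only good to about 2 mm, so my evidence that both jaws touch is the rise in force and the blank stopping against the anvil, not the opening reading. The wrist force estimate is noisy by about 1 N.

I saw no sign that anything else had moved. The tweezers were partly hidden by the arm in the last pictures, so I could not check them fully.

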